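# Draw the flat bar from under the pile and clamp it

## Task

Pull the long flat steel bar out from under the pile of parts, leaving the pile standing as it was behind its stop and not taking it apart. Then lay the bar flat and lengthways on the bed of the screw clamp, its width centred under the foot, let go of it, and turn the T-handle clockwise until it is clearly stiff and the bar is firmly clamped. Leave everything else on the bench where it is.

Things in the scene. Friction and masses are not known exactly. Their poses are not given: they have to be found in the camera images.
- stop: fixed grey upright plate, 130 mm wide (its x), 6 mm thick (y), 60 mm high, origin at the centre of its underside. The bar passes through a slot under its middle, 58 mm wide, 18 mm high. The pile stands close against its +y side and cannot pass; the bar's free end sticks out 65 to 80 mm on the -y side. Two feet, 10 mm high with bolts, reach 30 mm out to -y beside the slot.
- bar_mid (a point): centre of the loose flat bright steel bar, 180 mm long along its y, 32 mm wide along its x, 10 mm thick, about 0.45 kg; it lies flat on the bench under the pile, through the slot of the stop. Both ends are alike; the only end that is free points along its -y.
- section_mid (a point): centre of the loose dark steel box-section offcut that lies on the bar as the lowest part of the pile: 80 x 100 x 40 mm (x, y, z), open at the two y ends, 0.5 kg
- plate_mid (a point): centre of the loose aluminium plate lying on the box section: 70 x 90 x 15 mm, 0.25 kg
- collar_mid (a point): centre of the loose dark steel tube collar that stands upright on the plate as the top of the pile: 56 mm outside diameter, 55 mm high, 0.22 kg
- clamp: fixed screw clamp, steel bed and grey-painted C-shaped arm; origin on the bench right below the foot. In its frame the bed spans x -35 to 115, y -100 to 40 mm, top 25 mm above the bench. The arm (y -25 to 25 mm) comes from a post whose near face is at x = 60 mm and spans x -25 to 105 mm, 54 to 80 mm above the bench. The gap under it is open to -x and both y sides.
- clamp_bed (a point): point on top of the bed right below the foot's centre, 25 mm above the bench; axes as the clamp. The bar belongs here along the clamp's y. With its centre at x = 0, y = -65 mm it rests steadily, one end 25 mm past the foot's centre, the other sticking out 55 mm beyond the bed's -y end.
- foot: round dark steel foot of the clamp, 26 mm diameter, 8 mm thick, carried on a stiff spring; origin at the centre of its underside. It is driven down 5 mm for each radian of the handle; at handle angle 0 it is 21 mm above the bed.
- screw (a joint): angle of the T-handle, 0 to 3.0 rad, growing clockwise from above, 0 to 0.6 at the start. Steady friction 0.25 N m; it stays where it is left. The foot meets a 10 mm bar on the bed at about 2.2 rad; then the resistance rises (about 0.2 N m per rad) to a hard stop at 3.0 rad, which does no harm. Above about 2.7 rad the bar is firmly clamped.
- handle_grip (a point): centre of the T-handle's crossbar, on the vertical screw axis, 122 mm above the bench. The crossbar is 100 mm long along this frame's x, 14 mm wide along its y, 16 mm high; it turns with the handle and stays at its height. Below it is a 12 mm thick shaft, and 34 mm below this point the clamp's boss.
- hammer: hand hammer lying on the bench, to be left alone; origin at its underside
- spanner: spanner about 180 mm long lying on the bench, to be left alone
- brush: brush about 180 mm long lying on the bench, to be left alone
- offcut: short flat steel offcut, 90 x 32 x 10 mm, lying by itself on the bench, to be left alone
- tin: steel can, 70 mm diameter, 100 mm high, to be left alone; origin at its underside
- spare_collar: steel tube collar, 56 mm diameter, 55 mm high, standing by itself on the bench, to be left alone
- bar: the same flat bar; origin at the centre of its underside, axes as bar_mid
Things that resemble listed ones, but are neither listed nor needed, are in the scene too. Leave any blue or purple look-alike of the part that bears collar_mid alone.

How it is judged (in metres and radians):
On the way, in this order (a step that is already met when the one before it is completed fails the run):
1. the bar is drawn out past the stop and the pile stands (y of bar_mid in the frame of stop below -0.088 m and angle between section_mid's own z axis and vertical below 0.06 rad and angle between plate_mid's own z axis and vertical below 0.08 rad and angle between collar_mid's own z axis and vertical below 0.1 rad and horizontal distance between plate_mid and section_mid below 0.025 m and horizontal distance between collar_mid and plate_mid below 0.025 m and height (world z) of section_mid below 0.025 m), for 0.1 s.
2. the bar lies flat on the clamp's bed under the foot, let go (x of bar_mid in the frame of clamp between -0.018 and 0.018 m and y of bar_mid in the frame of clamp between -0.088 and 0.05 m and z of bar_mid in the frame of clamp between 0.025 and 0.034 m and angle between bar_mid's own z axis and vertical below 0.06 rad and angle between the y axis of bar_mid and the y axis of clamp, either way round below 0.2 rad and contact force between the fingers and bar below 0.3 N), for 0.2 s.
3. the bar is clamped by the foot with more than 10 N (contact force between foot and bar above 10 N), for 0.2 s.
At the end, for the whole second after the job is handed in: Bar flat on the bed, lengthways within 0.2 rad, centred under the foot within 18 mm, pressed by the foot with over 10 N; bar and handle let go. Box section flat on the bench within 100 mm of the stop, plate and collar still stacked upright, each within 25 mm of the centre of the one below (x of bar_mid in the frame of clamp between -0.018 and 0.018 m and y of bar_mid in the frame of clamp between -0.088 and 0.05 m and z of bar_mid in the frame of clamp between 0.025 and 0.034 m and angle between each of bar_mid, section_mid's own z axis and vertical below 0.06 rad and angle between the y axis of bar_mid and the y axis of clamp, either way round below 0.2 rad and angle between plate_mid's own z axis and vertical below 0.08 rad and angle between collar_mid's own z axis and vertical below 0.1 rad and horizontal distance between plate_mid and section_mid below 0.025 m and horizontal distance between collar_mid and plate_mid below 0.025 m and height (world z) of section_mid below 0.025 m and contact force between foot and bar above 10 N and linear speed of bar below 0.02 m/s and horizontal distance between section_mid and stop below 0.1 m); the robot touches nothing.
It fails at once if the pile is toppled or thrown out of place: the collar leans over 0.5 rad, or the box section is moved more than 60 mm (angle between collar_mid's own z axis and vertical above 0.5 rad or distance of section_mid from where it was at the start of the episode above 0.06 m).
It fails at once if the pile is taken apart: one of its upper parts is lifted or shifted off the one below (distance between plate_mid and section_mid above 0.055 m or distance between collar_mid and plate_mid above 0.06 m or height (world z) of section_mid above 0.05 m).
It fails at once if one of the other things on the bench is moved more than 30 mm (distance of any of hammer, spanner, brush, offcut, tin, spare_collar from where it was at the start of the episode above 0.03 m).
It also fails if it takes over 72 s, if anything falls off the work surface, if the arm or the gripper's body presses on something with over 40 N, if the wrist force passes 120 N, or if a joint passes its speed limit or range.

## Robot

A 6-joint arm with a two-finger parallel gripper is mounted at the origin on the work surface. World frame = base frame: x ahead of the robot, y to its left, z up, the work surface at z = 0. Lengths are in m, angles in degrees, forces in N, time in s.
With the tool pointing down it reaches from about 0.35 to 0.725 m from the base axis. Payload 4.3 kg.
Tool frame: the origin (TCP) lies at the very end of the fingers, on their centre line; the grasp point (between the pads) lies 19 mm behind it; z points along the fingers, y is the direction in which the jaws open and shut (so a half turn about z gives the same grasp; the last joint's range is limited). The gripper opens to 85 mm and grips with 20 to 120 N. Pads are 22 mm wide; open, the fingers measure 114 mm over their backs; the gripper's body (76 mm by 85 mm) begins 54 mm behind the grasp point. The pads swing forward as they close: fully open they stand 13 mm farther back than shut.
Start: joints at [69.425, 21.618, 4.641, 73.018, 0, 83.68], TCP at [0.142, 0.557, 0.231] pointing down, gripper open.
Joint ranges: [-156.06, 156.06], [-48.1, 94.91], [-58.44, 69.94], [-101.28, 121.22], [-78.64, 73.56], [-180, 180]. Speed limits (degrees/s): [147.25, 147.25, 180, 180, 180, 180].

## Interface

Orientations are given as a 3x3 rotation matrix whose columns are the frame's x, y, z axes.
In Python, from workcell import robot gives the robot as it stands. The module is installed in compiled form; this text tells all that it offers.
- The arm moves only by the tool servo_tool, never from a script. Its argument "increments" is a list of rows, each an object with "offset": the shift along the tool's x, y, z in units of 20 mm (1.0 is 20 mm), a list of three; "dr": the turn, a rotation vector about the tool's x, y, z in units of 4 degrees (1.0 is 4 degrees), a list of three; "gripper": the gripper's target within -1 to 1 (fully open at 1, half-way at 0, shut at -1). In form: [{"offset": [dx, dy, dz], "dr": [rx, ry, rz], "gripper": gripper}, ...]. A call has 1 to 5 rows; each row shifts and turns the commanded pose from where the row before left it, along the tool's axes as they then stand; what a row does not reach is not made up. A row lasts 1/10 s, in which the tool goes at most 50 mm and 8.59 degrees, less where a joint would pass 70% of its speed; a pose out of reach is approached as far as the arm can. A call with a number of a shift or a turn outside -1 to 1 is refused whole. A call with a gripper value outside its range is refused whole. The fingers move at their own pace and stop on an object; the grip force is fixed at half the most. Time passes only in rows, so rows that do not move let the fingers close. It gives the time, the measured TCP pose, the force and the opening at its end, in the units of the state.
- robot.get_state(): the state, without advancing time (a new reading comes with each control period).
- robot.grab_frame(name): name is "side" or "top" or "wrist"; returns a dict with "pixels" (400x640x3 uint8, red, green, blue), "camera_matrix" (3x3 intrinsics, pixels), "xyz" and "attitude" of the camera in the world; the wrist camera has in their place "hand_eye" (4x4, takes a point from camera to tool coordinates, whose origin is the TCP and whose axes are the flange's). Camera axes: x right, y down, z forward; pixel columns grow to the right and rows downward; lengths in m; the calibration is good to about 2 mm. A picture is of the moment at which its call begins: read the wrist's pose just before it. There is no depth.
- robot.hand_in(): hands the job in, once; it reports no verdict.
Trained networks look in the newest picture that a camera, given by its name, has taken for a name from the list of things; names that differ only in an ending like _2 or _b are one class to them, and where a whole thing is asked for, a point or a joint stands for the part that bears it (a point fixed in the world has none). Each returns a list of dicts, best first, with "p" (0 to 1); they miss things now and then, are a little off and sometimes report something else, mostly with a low value. They report only what shows in the picture. A call takes as long as a camera call. They do not tell look-alikes from the thing itself.
- robot.find_in(camera, thing): "point" ([x, y, z] in m, in the coordinates of the camera as it stood for that picture, good to about 4 mm: the middle of the surface that is visible of it).
The state is a dict: "t": time; "joint_pos": joint angles; "qvel": joint speeds; "tau": joint torques, N m; "ee_pos": TCP position; "ee_rot": TCP orientation; "force": force on the tool from outside, world axes, zero at the start; "wrist_torque": the same for the moment, N m; "finger_gap": finger opening in m.
Only numpy, scipy, OpenCV 4.12 (cv2) and the standard library are available. Lean on these libraries where they do the work, as an engineer would, in place of code of your own. Each camera call takes 0.05 s, during which the arm holds its last target.

## Working session

There is one attempt and no reset: what is moved stays moved. The work goes in short steps, Python scripts to look and compute and a tool call to move; the robot and the scene stay as the last step left them, time stands still between calls to the robot, and variables do not carry over. Pictures are saved under pics/ and viewed, and the job is handed in when it is done.

Besides the shell and the picture viewer there is one more tool, called after "Call:" as name(argument=value, ...) on one line, values as JSON. servo_tool: Moves the arm, as the interface text tells. Shifts and turns lie within -1 to 1; 1 stands for 20 mm of shift or 4 degrees of turn. Its arguments: {"type":"object","properties":{"increments":{"type":"array","items":{"type":"object","properties":{"offset":{"type":"array","items":{"type":"number"}},"dr":{"type":"array","items":{"type":"number"}},"gripper":{"type":"number"}}}}},"required":["increments"]}

```bash
mkdir -p pics
python3 - <<'E'
from workcell import robot
import cv2,numpy as np
s=robot.get_state();print({k:np.round(v,3).tolist() for k,v in s.items()})
for n in ["side","top","wrist"]:
    f=robot.grab_frame(n)
    cv2.imwrite(f"pics/{n}0.png",f["pixels"][:,:,::-1])
    print(n,{k:np.round(v,4).tolist() for k,v in f.items() if k!="pixels"})
    if n!="wrist":
        A=np.array(f["attitude"])
        if A.shape!=(3,3): print("att shape",A.shape)
        for th in ["stop","bar_mid","section_mid","plate_mid","collar_mid","clamp","foot","handle_grip","screw","hammer","spanner","brush","offcut","tin","spare_collar","clamp_bed"]:
            try: r=robot.find_in(n,th)
            except Exception as e: print(th,e);continue
            print(th,[(round(d["p"],2),np.round(A@np.array(d["point"])+f["xyz"],3).tolist()) for d in r[:3]])
print(robot.get_state()["t"])
E
```

```text
{'t': 0.0, 'joint_pos': [69.425, 21.661, 4.562, 73.018, -0.003, 83.679], 'qvel': [-0.004, -0.034, -0.077, 0.017, -0.101, -0.028], 'tau': [0.002, -46.36, 26.987, 0.021, 0.0, 0.0], 'ee_pos': [0.141, 0.557, 0.23], 'ee_rot': [[-0.969, 0.246, -0.001], [0.246, 0.969, -0.002], [0.0, -0.002, -1.0]], 'force': [0.185, -0.181, -0.461], 'wrist_torque': [0.021, 0.007, 0.009], 'finger_gap': 0.085}
side {'camera_matrix': [[427.3655, 0.0, 318.2927], [0.0, 427.3655, 197.1606], [0.0, 0.0, 1.0]], 'xyz': [0.3037, 0.6225, 0.7921], 'attitude': [[-0.9203, -0.2809, 0.2724], [-0.3911, 0.6793, -0.6209], [-0.0106, -0.678, -0.735]]}
stop []
bar_mid [(0.77, [0.525, 0.141, 0.013])]
section_mid [(0.9, [0.492, 0.294, 0.042]), (0.45, [0.376, 0.251, 0.011])]
plate_mid [(0.76, [0.516, 0.281, 0.064])]
collar_mid [(0.85, [0.516, 0.258, 0.101]), (0.73, [0.621, 0.288, 0.034]), (0.72, [0.437, 0.353, 0.042])]
clamp [(0.59, [0.571, -0.13, 0.057])]
foot []
handle_grip [(0.61, [0.539, -0.147, 0.129])]
screw [(0.64, [0.541, -0.149, 0.13]), (0.42, [0.378, 0.253, 0.013])]
hammer [(0.57, [0.732, 0.369, 0.024]), (0.34, [0.516, 0.28
[... 945 characters left out ...]

handle_grip [(0.67, [0.541, -0.153, 0.128]), (0.37, [0.521, 0.257, 0.111])]
screw [(0.69, [0.541, -0.154, 0.132])]
hammer [(0.68, [0.737, 0.352, 0.024]), (0.57, [0.728, 0.04, 0.013])]
spanner [(0.73, [0.387, -0.107, 0.008])]
brush [(0.72, [0.73, 0.042, 0.012]), (0.7, [0.385, -0.108, 0.007])]
offcut [(0.76, [0.384, 0.249, 0.007])]
tin [(0.71, [0.736, -0.278, 0.104]), (0.68, [0.579, -0.16, 0.026])]
spare_collar [(0.59, [0.373, 0.076, 0.055])]
clamp_bed []
wrist {'camera_matrix': [[349.0118, 0.0, 321.2428], [0.0, 349.0118, 195.7993], [0.0, 0.0, 1.0]], 'hand_eye': [[0.0006, -0.9601, -0.2797, 0.0706], [1.0, 0.0006, 0.0003, 0.0006], [-0.0002, -0.2797, 0.9601, -0.1431], [0.0, 0.0, 0.0, 1.0]]}
1.75
```

View pics/side0.png

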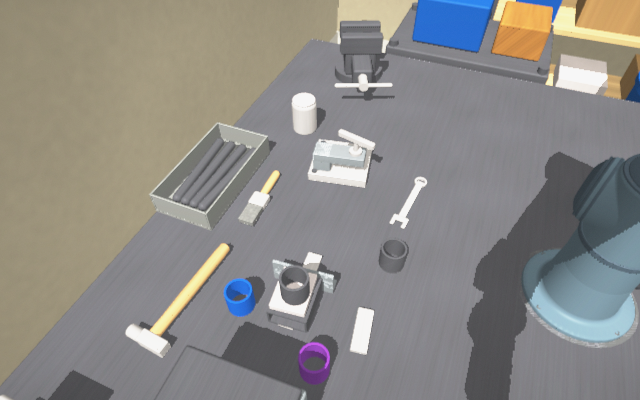

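View pics/top0.png

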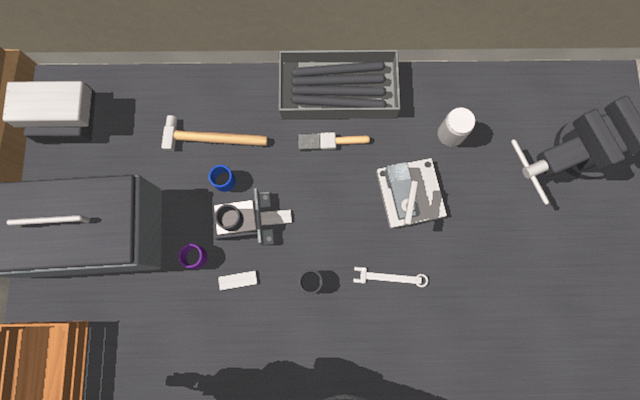

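Run:
```python
import cv2
a=cv2.imread('pics/top0.png')
cv2.imwrite('pics/top0a.png',cv2.resize(a[60:340,170:330],None,fx=4,fy=4,interpolation=cv2.INTER_CUBIC)[:600])
cv2.imwrite('pics/top0s.png',cv2.resize(a[40:190,190:340],None,fx=4,fy=4,interpolation=cv2.INTER_CUBIC))
cv2.imwrite('pics/top0c.png',cv2.resize(a[40:190,340:540],None,fx=4,fy=4,interpolation=cv2.INTER_CUBIC))
```

```text
(no output)
```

View pics/top0s.png

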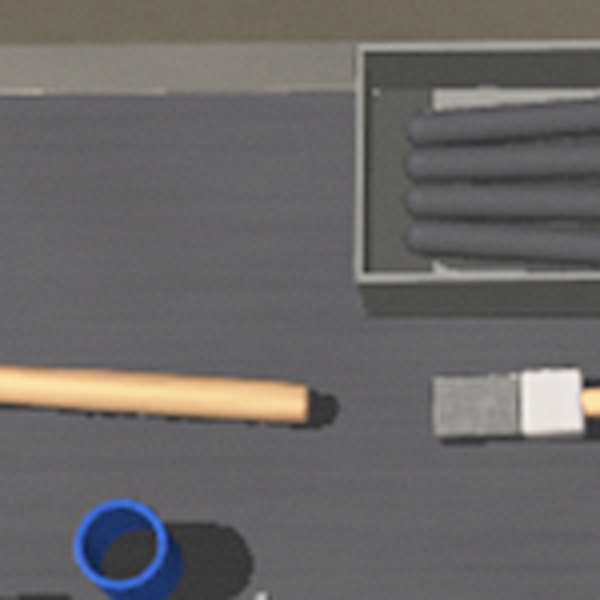

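View pics/top0c.png

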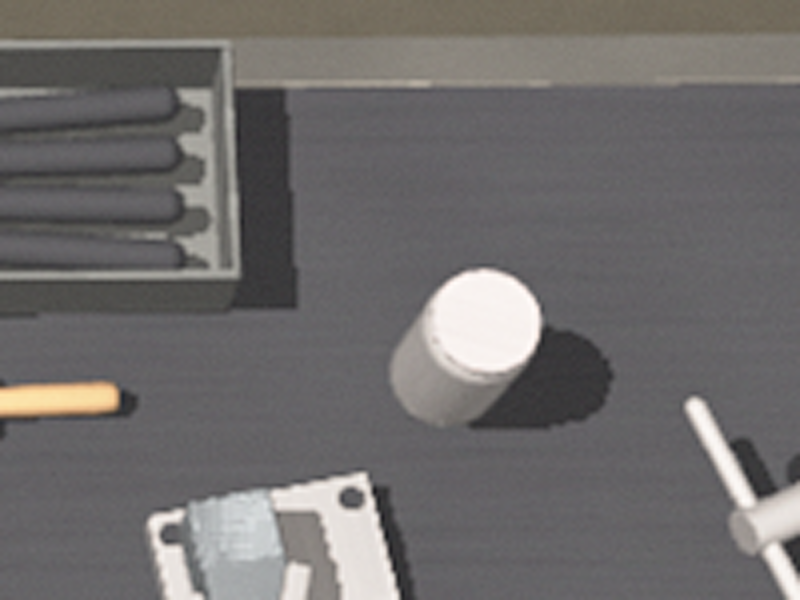

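The side view shows the pile behind the stop at about (295,285), with blue (240,297) and purple (314,362) decoys, and the clamp at (342,160). In the top view the free bar end is at about (285,216), the stop plate at (262,217) and the clamp bed corners near (378,165)–(445,225). I'll zoom in on both.

Run:
```python
import cv2
a=cv2.imread('pics/top0.png')
cv2.imwrite('pics/top0p.png',cv2.resize(a[170:260,190:310],None,fx=6,fy=6,interpolation=cv2.INTER_CUBIC))
cv2.imwrite('pics/top0k.png',cv2.resize(a[150:240,365:465],None,fx=6,fy=6,interpolation=cv2.INTER_CUBIC))
```

```text
(no output)
```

View pics/top0p.png

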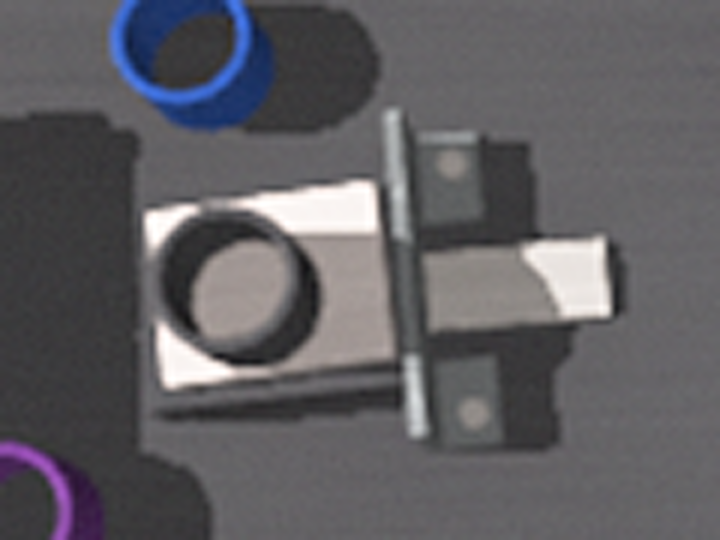

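View pics/top0k.png

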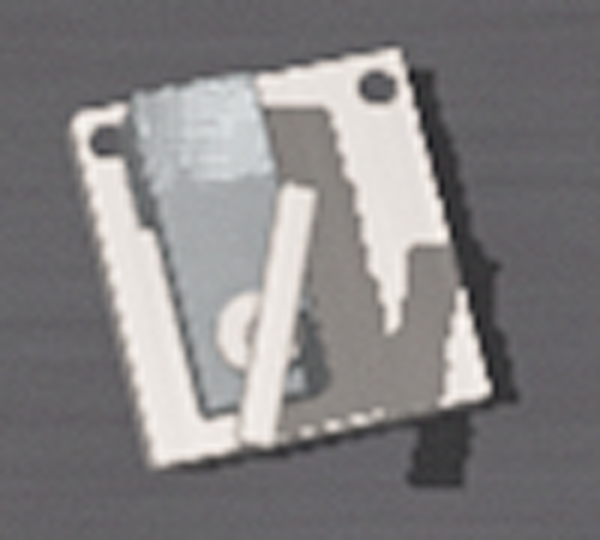

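```bash
cat > h.py <<'E'
import numpy as np
T=dict(K=np.array([[470.1827,0,328.0194],[0,470.1827,198.9955],[0,0,1]]),p=np.array([0.3452,0.0438,1.1516]),R=np.array([[-0.0121,-0.9803,0.1973],[-0.9999,0.0103,-0.0102],[0.0079,-0.1974,-0.9803]]))
def ray(c,uv,z):
    d=c['R']@np.linalg.inv(c['K'])@np.array([uv[0],uv[1],1.])
    return c['p']+d*(z-c['p'][2])/d[2]
def crop(u,v,x0,y0,s=6): return ((u+.5)/s-.5+x0,(v+.5)/s-.5+y0)
def wristcam(f,s):
    H=np.array(f['hand_eye']);R=np.array(s['ee_rot']);p=np.array(s['ee_pos'])
    return dict(K=np.array(f['camera_matrix']),R=R@H[:3,:3],p=p+R@H[:3,3])
E
python3 - <<'E'
from h import *
P=lambda L,x0,y0,z:[print(l,np.round(ray(T,crop(*l,x0,y0),z),4)) for l in L]
print('bar');P([(606,237),(612,316),(425,252),(428,332)],190,170,.01)
print('stop top');P([(393,110),(417,437)],190,170,.06)
print('plate');P([(145,212),(375,180),(165,388),(395,358)],190,170,.075 )
print('bed');P([(75,118),(402,48),(492,398),(152,467)],365,150,.025)
print('handle');P([(297,183),(262,440)],365,150,.13)
E
```

```text
bar
(606, 237) [0.5506 0.1245 0.01  ]
(612, 316) [0.5178 0.1219 0.01  ]
(425, 252) [0.5451 0.1986 0.01  ]
(428, 332) [0.512  0.1969 0.01  ]
stop top
(393, 110) [0.5936 0.2055 0.06  ]
(417, 437) [0.4637 0.1938 0.06  ]
plate
(145, 212) [0.5506 0.2985 0.075 ]
(375, 180) [0.5623 0.2097 0.075 ]
(165, 388) [0.482  0.2884 0.075 ]
(395, 358) [0.4926 0.2007 0.075 ]
bed
(75, 118) [ 0.6458 -0.0904  0.025 ]
(402, 48) [ 0.6745 -0.2274  0.025 ]
(492, 398) [ 0.5269 -0.2557  0.025 ]
(152, 467) [ 0.5003 -0.1167  0.025 ]
handle
(297, 183) [ 0.592  -0.1599  0.13  ]
(262, 440) [ 0.4954 -0.1424  0.13  ]
```

```bash
cat >> h.py <<'E'
from scipy.spatial.transform import Rotation as Rn
def Rdown(yaw):  # tool z down, tool x at yaw deg
    a=np.radians(yaw);x=np.array([np.cos(a),np.sin(a),0]);z=np.array([0,0,-1.]);return np.column_stack([x,np.cross(z,x),z])
def plan(p1,yaw,N,g,s=None,show=True,p0=None,R0=None):
    """even steps in rows from measured pose to goal; prints rows rounded"""
    if p0 is None:
        from workcell import robot
        s=robot.get_state();p0=np.array(s['ee_pos']);R0=np.array(s['ee_rot'])
    p=np.array(p0,float);R=np.array(R0,float);p1=np.array(p1);R1=Rdown(yaw)
    out=[]
    for i in range(N):
        k=N-i
        o=np.round(R.T@((p1-p)/k)/.02,2); 
        rv=Rn.from_matrix(R.T@R1).as_rotvec(degrees=True)/k/4
        rv=np.round(rv,2)
        o=np.clip(o,-1,1);rv=np.clip(rv,-1,1)
        p=p+R@o*.02; R=R@Rn.from_rotvec(rv*4,degrees=True).as_matrix()
        out.append((o+0).tolist()+(rv+0).tolist()); 
    for i,r in enumerate(out): print(i,'off',r[:3],'dr',r[3:],g)
    print('end',np.round(p,4),'yaw',np.degrees(np.arctan2(R[1,0],R[0,0])).round(2))
    return p,R
E
python3 - <<'E'
from h import *
plan([.532,.145,.12],-85,30,1)
E
```

```text
0 off [-0.8, -0.51, 0.19] dr [0.0, 0.0, -0.91] 1
1 off [-0.77, -0.56, 0.19] dr [0.0, 0.0, -0.91] 1
2 off [-0.73, -0.6, 0.19] dr [0.0, 0.0, -0.91] 1
3 off [-0.69, -0.65, 0.19] dr [0.0, 0.0, -0.91] 1
4 off [-0.65, -0.69, 0.18] dr [0.0, 0.0, -0.91] 1
5 off [-0.6, -0.73, 0.19] dr [0.0, 0.0, -0.91] 1
6 off [-0.55, -0.77, 0.18] dr [0.0, 0.0, -0.91] 1
7 off [-0.5, -0.8, 0.19] dr [0.0, 0.0, -0.91] 1
8 off [-0.45, -0.83, 0.18] dr [0.0, 0.0, -0.91] 1
9 off [-0.4, -0.86, 0.19] dr [0.0, 0.0, -0.91] 1
10 off [-0.34, -0.88, 0.18] dr [0.0, 0.0, -0.91] 1
11 off [-0.29, -0.9, 0.19] dr [0.0, 0.0, -0.91] 1
12 off [-0.23, -0.92, 0.18] dr [0.0, 0.0, -0.91] 1
13 off [-0.17, -0.93, 0.19] dr [0.0, 0.0, -0.91] 1
14 off [-0.11, -0.94, 0.18] dr [0.0, 0.0, -0.91] 1
15 off [-0.05, -0.94, 0.19] dr [0.0, 0.0, -0.91] 1
16 off [0.01, -0.95, 0.18] dr [0.0, 0.0, -0.91] 1
17 off [0.07, -0.94, 0.19] dr [0.0, 0.0, -0.91] 1
18 off [0.13, -0.94, 0.18] dr [0.0, 0.0, -0.91] 1
19 off [0.19, -0.93, 0.19] dr [0.0, 0.0, -0.91] 1
20 off [0.25, -0.91, 0.18] dr [0.0, 0.0, -0.91] 1
21 off [0.3, -0.9, 0.19] dr [0.0, 0.0, -0.91] 1
22 off [0.36, -0.88, 0.18] dr [0.0, 0.0, -0.91] 1
23 off [0.41, -0.85, 0.19] dr [0.0, 0.0, -0.91] 1
24 off [0.47, -0.82, 0.18] dr [0.0, 0.0, -0.91] 1
25 off [0.52, -0.79, 0.19] dr [0.0, 0.0, -0.91] 1
26 off [0.57, -0.76, 0.18] dr [0.0, 0.0, -0.91] 1
27 off [0.61, -0.72, 0.19] dr [0.0, 0.0, -0.91] 1
28 off [0.66, -0.68, 0.18] dr [0.0, 0.0, -0.92] 1
29 off [0.7, -0.63, 0.19] dr [0.0, 0.0, -0.91] 1
end [0.5319 0.1449 0.1199] yaw -85.02
```

Call:
servo_tool(increments=[{"offset": [-0.8,-0.51,0],"dr": [0,0,-0.91],"gripper": 1},{"offset": [-0.77,-0.56,0],"dr": [0,0,-0.91],"gripper": 1},{"offset": [-0.73,-0.6,0],"dr": [0,0,-0.91],"gripper": 1},{"offset": [-0.69,-0.65,0],"dr": [0,0,-0.91],"gripper": 1},{"offset": [-0.65,-0.69,0],"dr": [0,0,-0.91],"gripper": 1}])

```text
t: 2.25
ee_pos: [0.2072, 0.4879, 0.2314]
ee_rot: [[-0.997, -0.072, 0.0], [-0.072, 0.997, 0.0], [-0.0, 0.0, -1.0]]
force: [0.6, 0.1, 0.2]
finger_gap: 0.0853
```

Call:
servo_tool(increments=[{"offset": [-0.6,-0.73,0],"dr": [0,0,-0.91],"gripper": 1},{"offset": [-0.55,-0.77,0],"dr": [0,0,-0.91],"gripper": 1},{"offset": [-0.5,-0.8,0],"dr": [0,0,-0.91],"gripper": 1},{"offset": [-0.45,-0.83,0],"dr": [0,0,-0.91],"gripper": 1},{"offset": [-0.4,-0.86,0],"dr": [0,0,-0.91],"gripper": 1}])

```text
t: 2.75
ee_pos: [0.2721, 0.4191, 0.2314]
ee_rot: [[-0.925, -0.379, 0.0], [-0.379, 0.925, 0.0], [-0.0, 0.0, -1.0]]
force: [-0.1, -0.5, 0.4]
finger_gap: 0.0854
```

Call:
servo_tool(increments=[{"offset": [-0.34,-0.88,0],"dr": [0,0,-0.91],"gripper": 1},{"offset": [-0.29,-0.9,0],"dr": [0,0,-0.91],"gripper": 1},{"offset": [-0.23,-0.92,0],"dr": [0,0,-0.91],"gripper": 1},{"offset": [-0.17,-0.93,0],"dr": [0,0,-0.91],"gripper": 1},{"offset": [-0.11,-0.94,0],"dr": [0,0,-0.91],"gripper": 1}])

```text
t: 3.25
ee_pos: [0.3371, 0.3504, 0.2314]
ee_rot: [[-0.76, -0.649, 0.0], [-0.649, 0.76, 0.0], [-0.0, 0.0, -1.0]]
force: [0.6, -0.4, -0.4]
finger_gap: 0.0854
```

Call:
servo_tool(increments=[{"offset": [-0.05,-0.94,0],"dr": [0,0,-0.91],"gripper": 1},{"offset": [0.01,-0.95,0],"dr": [0,0,-0.91],"gripper": 1},{"offset": [0.07,-0.94,0],"dr": [0,0,-0.91],"gripper": 1},{"offset": [0.13,-0.94,0],"dr": [0,0,-0.91],"gripper": 1},{"offset": [0.19,-0.93,0],"dr": [0,0,-0.91],"gripper": 1}])

```text
t: 3.75
ee_pos: [0.4022, 0.2816, 0.2314]
ee_rot: [[-0.52, -0.854, 0.0], [-0.854, 0.52, 0.0], [-0.0, -0.0, -1.0]]
force: [0.2, 0.5, -0.4]
finger_gap: 0.0852
```

Call:
servo_tool(increments=[{"offset": [0.25,-0.91,0],"dr": [0,0,-0.91],"gripper": 1},{"offset": [0.3,-0.9,0],"dr": [0,0,-0.91],"gripper": 1},{"offset": [0.36,-0.88,0],"dr": [0,0,-0.91],"gripper": 1},{"offset": [0.41,-0.85,0],"dr": [0,0,-0.91],"gripper": 1},{"offset": [0.47,-0.82,0],"dr": [0,0,-0.91],"gripper": 1}])

```text
t: 4.25
ee_pos: [0.4673, 0.213, 0.2314]
ee_rot: [[-0.227, -0.974, 0.0], [-0.974, 0.227, 0.0], [-0.0, -0.0, -1.0]]
force: [-0.2, -0.0, -0.1]
finger_gap: 0.0856
```

Call:
servo_tool(increments=[{"offset": [0.52,-0.79,0],"dr": [0,0,-0.91],"gripper": 1},{"offset": [0.57,-0.76,0],"dr": [0,0,-0.91],"gripper": 1},{"offset": [0.61,-0.72,0.5],"dr": [0,0,-0.91],"gripper": 1},{"offset": [0.66,-0.68,0.5],"dr": [0,0,-0.92],"gripper": 1},{"offset": [0.7,-0.63,0.5],"dr": [0,0,-0.91],"gripper": 1}])

```text
t: 4.75
ee_pos: [0.5326, 0.1444, 0.2011]
ee_rot: [[0.089, -0.996, 0.001], [-0.996, -0.089, 0.0], [-0.0, -0.001, -1.0]]
force: [0.4, 0.3, 0.0]
finger_gap: 0.0855
```

Run:
```python
from h import *
from workcell import robot
import cv2
s=robot.get_state();print(s['t'],np.round(s['ee_pos'],4),np.round(s['joint_pos'],1),np.degrees(np.arctan2(s['ee_rot'][1][0],s['ee_rot'][0][0])))
f=robot.grab_frame('wrist');c=wristcam(f,s)
cv2.imwrite('pics/w1.png',f['pixels'][:,:,::-1])
for th in ['bar_mid','stop']:
    for d in robot.find_in('wrist',th)[:2]: print(th,d['p'],np.round(c['R']@d['point']+c['p'],4))
```

```text
4.75 [0.5326 0.1444 0.2011] [  8.6  19.4  -3.   67.5   0.  -86.6] -84.86870324594821
bar_mid 0.92 [0.5343 0.1571 0.0114]
stop 0.6 [0.5261 0.1948 0.0281]
```

View pics/w1.png

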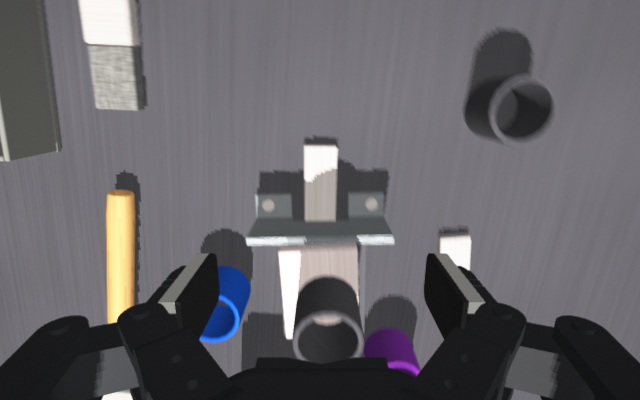

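Run:
```python
from h import *
from workcell import robot
s=robot.get_state()
H=np.array([[0.0006,-0.9601,-0.2797,0.0706],[1,0.0006,0.0003,0.0006],[-0.0002,-0.2797,0.9601,-0.1431],[0,0,0,1]])
f=dict(hand_eye=H,camera_matrix=[[349.0118,0,321.2428],[0,349.0118,195.7993],[0,0,1]])
c=wristcam(f,s)
for uv in [(304,143.5),(337.5,143.5),(305,221),(336,221)]: print(uv,ray(c,uv,.01).round(4))
for uv in [(248,242),(394,242)]: print('stop top',ray(c,uv,.06).round(4))
plan([.5325,.146,.006],-85.2,10,1)
```

```text
(304, 143.5) [0.5493 0.1204 0.01  ]
(337.5, 143.5) [0.5175 0.1177 0.01  ]
(305, 221) [0.5427 0.1988 0.01  ]
(336, 221) [0.5113 0.1961 0.01  ]
stop top [0.5905 0.2039 0.06  ]
stop top [0.4624 0.1931 0.06  ]
0 off [-0.01, -0.01, 0.97] dr [0.0, 0.0, 0.0] 1
1 off [-0.01, -0.01, 0.97] dr [0.0, 0.0, 0.0] 1
2 off [-0.01, 0.0, 0.97] dr [0.0, 0.0, 0.0] 1
3 off [-0.01, -0.01, 0.97] dr [0.0, 0.0, 0.0] 1
4 off [-0.01, 0.0, 0.97] dr [0.0, 0.0, 0.0] 1
5 off [-0.01, -0.01, 0.98] dr [0.0, 0.0, 0.0] 1
6 off [0.0, 0.0, 0.97] dr [0.01, 0.0, 0.0] 1
7 off [-0.01, -0.01, 0.98] dr [0.0, 0.0, 0.0] 1
8 off [0.0, 0.0, 0.97] dr [0.01, 0.0, 0.01] 1
9 off [-0.01, -0.01, 0.98] dr [0.0, 0.0, 0.0] 1
end [0.5326 0.146  0.006 ] yaw -85.2
```

Call:
servo_tool(increments=[{"offset": [0,0.01,1],"dr": [0,0,0],"gripper": 1},{"offset": [0,0.01,1],"dr": [0,0,0],"gripper": 1},{"offset": [0,0.01,1],"dr": [0,0,0],"gripper": 1},{"offset": [0,0.01,1],"dr": [0,0,0],"gripper": 1},{"offset": [0,0,1],"dr": [0,0,0],"gripper": 1}])

```text
t: 5.4
ee_pos: [0.5308, 0.1458, 0.1014]
ee_rot: [[0.087, -0.996, 0.001], [-0.996, -0.087, 0.001], [-0.001, -0.001, -1.0]]
force: [-0.6, -0.1, -0.6]
finger_gap: 0.0852
```

Call:
servo_tool(increments=[{"offset": [0,0,1],"dr": [0,0,0],"gripper": 1},{"offset": [0,0,1],"dr": [0,0,0],"gripper": 1},{"offset": [0,0,1],"dr": [0,0,0],"gripper": 1},{"offset": [0,0,1],"dr": [0,0,0],"gripper": 1},{"offset": [0,0,0.75],"dr": [0,0,0],"gripper": 1}])

```text
t: 5.9
ee_pos: [0.5304, 0.1458, 0.0059]
ee_rot: [[0.087, -0.996, -0.0], [-0.996, -0.087, 0.001], [-0.001, 0.0, -1.0]]
force: [0.0, -0.2, 0.1]
finger_gap: 0.0854
```

Call:
servo_tool(increments=[{"offset": [0,0,0],"dr": [0,0,0],"gripper": -1},{"offset": [0,0,0],"dr": [0,0,0],"gripper": -1},{"offset": [0,0,0],"dr": [0,0,0],"gripper": -1},{"offset": [0,0,0],"dr": [0,0,0],"gripper": -1},{"offset": [0,0,0],"dr": [0,0,0],"gripper": -1}])

```text
t: 6.4
ee_pos: [0.5324, 0.1453, 0.0081]
ee_rot: [[0.087, -0.996, 0.003], [-0.996, -0.087, 0.001], [-0.001, -0.003, -1.0]]
force: [-1.2, -0.3, 6.5]
finger_gap: 0.0281
```

Run:
```python
from h import *
from workcell import robot
import cv2
s=robot.get_state();print(s['t'],np.round(s['ee_pos'],4),s['finger_gap'],np.round(s['force'],1))
f=robot.grab_frame('wrist')
cv2.imwrite('pics/w2.png',f['pixels'][:,:,::-1])
```

```text
6.4 [0.5324 0.1453 0.0081] 0.028073911836919017 [-1.2 -0.3  6.5]
```

View pics/w2.png

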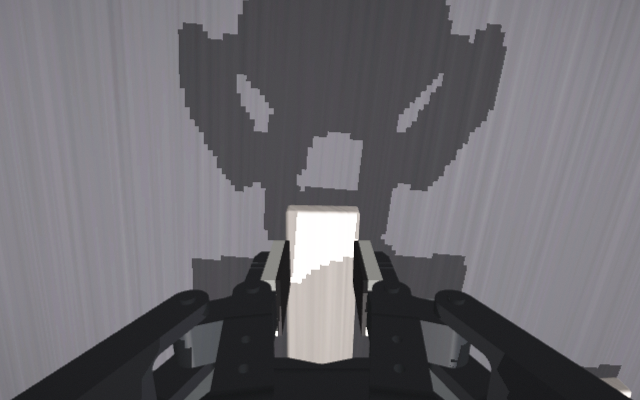

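The wrist view shows a 28 mm gap (less than the bar's 32 mm) and an upward push, so the pads are riding on the bar's top edge. I'll open, go about 6 mm lower and close again.

Call:
servo_tool(increments=[{"offset": [0,0,0],"dr": [0,0,0],"gripper": 0.4},{"offset": [0,0,0],"dr": [0,0,0],"gripper": 0.4},{"offset": [0,0,0],"dr": [0,0,0],"gripper": 0.4},{"offset": [0,0,0.15],"dr": [0,0,0],"gripper": 0.4},{"offset": [0,0,0.15],"dr": [0,0,0],"gripper": 0.4}])

```text
t: 6.95
ee_pos: [0.5311, 0.1449, 0.0001]
ee_rot: [[0.087, -0.996, 0.0], [-0.996, -0.087, 0.0], [-0.0, -0.0, -1.0]]
force: [-0.5, 0.6, -0.2]
finger_gap: 0.06
```

Call:
servo_tool(increments=[{"offset": [0,0,0],"dr": [0,0,0],"gripper": -1},{"offset": [0,0,0],"dr": [0,0,0],"gripper": -1},{"offset": [0,0,0],"dr": [0,0,0],"gripper": -1},{"offset": [0,0,0],"dr": [0,0,0],"gripper": -1}])

```text
t: 7.35
ee_pos: [0.5317, 0.1449, 0.0005]
ee_rot: [[0.086, -0.996, 0.001], [-0.996, -0.086, 0.0], [0.0, -0.001, -1.0]]
force: [1.8, 0.7, 0.4]
finger_gap: 0.0298
```

Run:
```python
from h import *
from workcell import robot
import cv2
s=robot.get_state();print(s['t'],np.round(s['ee_pos'],4),s['finger_gap'],np.round(s['force'],1))
f=robot.grab_frame('wrist')
cv2.imwrite('pics/w3.png',f['pixels'][:,:,::-1])
f=robot.grab_frame('side')
cv2.imwrite('pics/s3.png',cv2.resize(f['pixels'][200:350,200:420,::-1],None,fx=3,fy=3))
```

```text
7.35 [5.317e-01 1.449e-01 5.000e-04] 0.02977239161118423 [1.8 0.7 0.4]
```

View pics/w3.png

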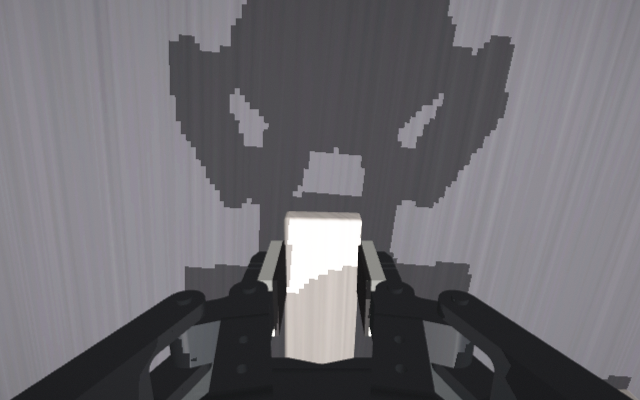

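View pics/s3.png

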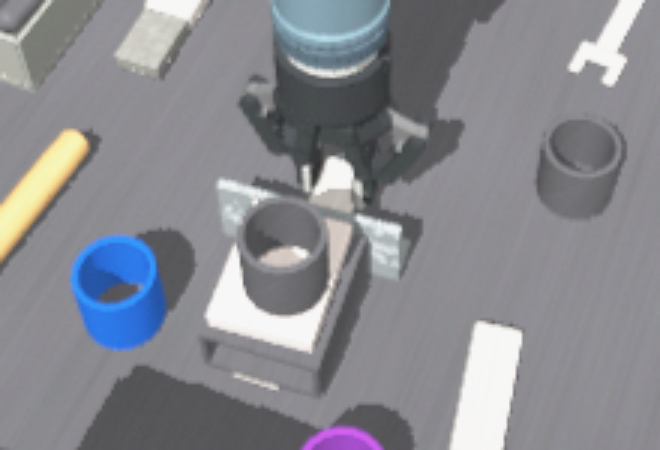

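The bar is now held between the pads with no vertical force, and the side view shows the pile untouched. I'll pull about 16 mm as a test.

Call:
servo_tool(increments=[{"offset": [0.2,0,0],"dr": [0,0,0],"gripper": -1},{"offset": [0.3,0,0],"dr": [0,0,0],"gripper": -1},{"offset": [0.3,0,0],"dr": [0,0,0],"gripper": -1}])

```text
t: 7.75
ee_pos: [0.5322, 0.1334, 0.0006]
ee_rot: [[0.09, -0.996, -0.001], [-0.996, -0.09, 0.011], [-0.011, -0.0, -1.0]]
force: [0.0, 13.8, 1.4]
finger_gap: 0.0301
```

Run:
```python
from h import *
from workcell import robot
import cv2
s=robot.get_state();print(s['t'],np.round(s['ee_pos'],4),s['finger_gap'],np.round(s['force'],1))
f=robot.grab_frame('wrist')
cv2.imwrite('pics/w4.png',f['pixels'][:,:,::-1])
```

```text
7.75 [0.5322 0.1334 0.0006] 0.030104376383169165 [ 0.  13.8  1.4]
```

View pics/w4.png

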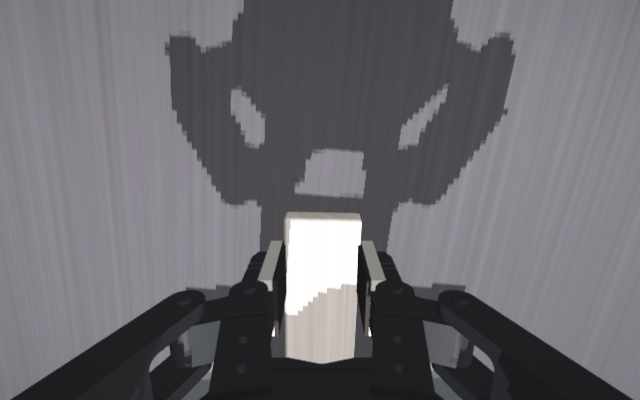

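Call:
servo_tool(increments=[{"offset": [0.7,0,0],"dr": [0,0,0],"gripper": -1},{"offset": [1,0,0],"dr": [0,0,0],"gripper": -1},{"offset": [1,0,0],"dr": [0,0,0],"gripper": -1},{"offset": [1,0,0],"dr": [0,0,0],"gripper": -1},{"offset": [1,0,0],"dr": [0,0,0],"gripper": -1}])

```text
t: 8.3
ee_pos: [0.5403, 0.0372, 0.0005]
ee_rot: [[0.09, -0.996, -0.0], [-0.996, -0.09, 0.005], [-0.005, -0.0, -1.0]]
force: [0.3, 3.0, 2.6]
finger_gap: 0.0304
```

Call:
servo_tool(increments=[{"offset": [0.8,0,0],"dr": [0,0,0],"gripper": -1},{"offset": [0,0,0],"dr": [0,0,0],"gripper": -1},{"offset": [0,0,0],"dr": [0,0,0],"gripper": -1}])

```text
t: 8.6
ee_pos: [0.5423, 0.0179, 0.0005]
ee_rot: [[0.086, -0.996, 0.0], [-0.996, -0.086, -0.003], [0.003, -0.0, -1.0]]
force: [0.1, -3.6, 2.9]
finger_gap: 0.0299
```

Run:
```python
from h import *
from workcell import robot
import cv2
s=robot.get_state();print(s['t'],np.round(s['ee_pos'],4),s['finger_gap'],np.round(s['force'],1))
f=robot.grab_frame('wrist')
cv2.imwrite('pics/w5.png',f['pixels'][:,:,::-1])
f=robot.grab_frame('side')
cv2.imwrite('pics/s5.png',cv2.resize(f['pixels'][200:350,200:420,::-1],None,fx=3,fy=3))
f=robot.grab_frame('top')
cv2.imwrite('pics/t5.png',cv2.resize(f['pixels'][160:270,190:370,::-1],None,fx=4,fy=4))
```

```text
8.6 [5.423e-01 1.790e-02 5.000e-04] 0.02992078721749961 [ 0.1 -3.6  2.9]
```

View pics/s5.png

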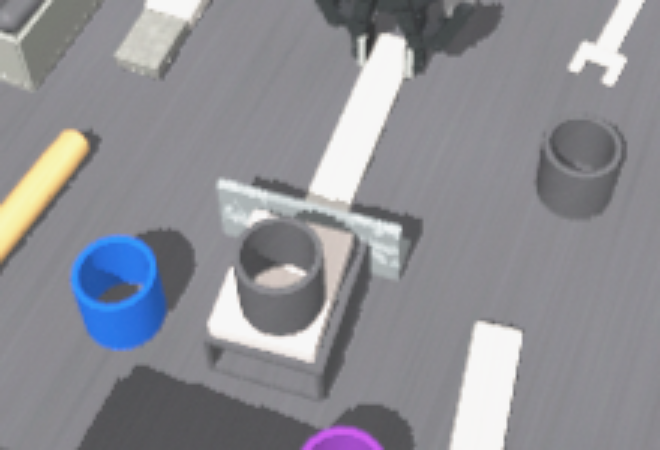

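View pics/t5.png

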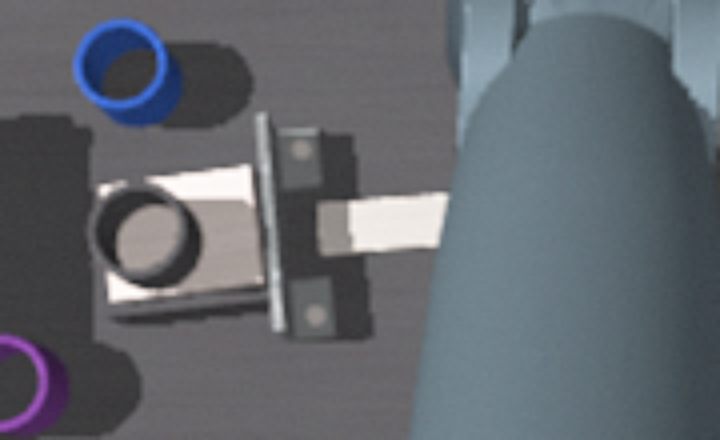

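View pics/w5.png

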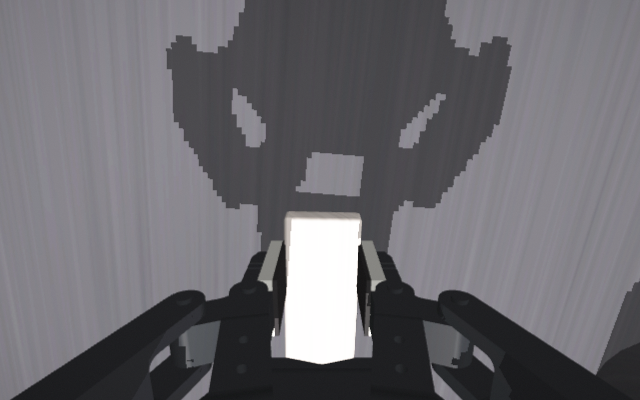

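Run:
```python
from h import *
print('collar',ray(T,crop(145,235,190,160,4),.11)); print('before',ray(T,crop(231,283,190,170,6),.12))
print('plate',np.mean([ray(T,crop(u,v,190,160,4),.055) for u,v in [(97,185),(250,167),(263,285),(110,302)]],0),[ray(T,crop(u,v,190,160,4),.055).round(3) for u,v in [(97,185),(250,167),(263,285),(110,302)]])
print('bar end',ray(T,crop(320,204,190,160,4),.01),ray(T,crop(322,254,190,160,4),.01))
```

```text
collar [0.5130124  0.26202565 0.11      ]
before [0.51499528 0.25515414 0.12      ]
plate [0.52202266 0.25294879 0.055     ] [array([0.552, 0.303, 0.055]), array([0.562, 0.213, 0.055]), array([0.491, 0.204, 0.055]), array([0.482, 0.293, 0.055])]
bar end [0.54726905 0.17604326 0.01      ] [0.5161763  0.17443527 0.01      ]
```

The pile still stands, the collar sits about 13 mm from the plate centre, and the bar is clear of the stop. Next I'll slide the open fingers along the bar for a grip nearer its centre.

Call:
servo_tool(increments=[{"offset": [0,0,0],"dr": [0,0,0],"gripper": 0.2},{"offset": [0,0,0],"dr": [0,0,0],"gripper": 0.2},{"offset": [-0.4,0,0],"dr": [0,0,0],"gripper": 0.2},{"offset": [-0.7,0,0],"dr": [0,0,0],"gripper": 0.2},{"offset": [-0.7,0,0],"dr": [0,0,0],"gripper": 0.2}])

```text
t: 9.25
ee_pos: [0.5385, 0.0568, 0.0001]
ee_rot: [[0.087, -0.996, -0.0], [-0.996, -0.087, 0.001], [-0.001, 0.0, -1.0]]
force: [-0.5, 0.1, 0.2]
finger_gap: 0.0513
```

Call:
servo_tool(increments=[{"offset": [0,0,0.08],"dr": [0,0,0],"gripper": 0.2},{"offset": [0,0,0],"dr": [0,0,0],"gripper": -1},{"offset": [0,0,0],"dr": [0,0,0],"gripper": -1},{"offset": [0,0,0],"dr": [0,0,0],"gripper": -1},{"offset": [0,0,0],"dr": [0,0,0],"gripper": -1}])

```text
t: 9.75
ee_pos: [0.5398, 0.0558, -0.0003]
ee_rot: [[0.087, -0.996, 0.002], [-0.996, -0.087, 0.002], [-0.001, -0.002, -1.0]]
force: [-0.9, 2.8, 6.2]
finger_gap: 0.0303
```

Call:
servo_tool(increments=[{"offset": [0,0,0],"dr": [0,0,0],"gripper": -1},{"offset": [0,0,-0.2],"dr": [0,0,0],"gripper": -1},{"offset": [0,0,-0.4],"dr": [0,0,0],"gripper": -1},{"offset": [0,0,-0.6],"dr": [0,0,0],"gripper": -1},{"offset": [0,0,-0.8],"dr": [0,0,0],"gripper": -1}])

```text
t: 10.25
ee_pos: [0.5378, 0.055, 0.0388]
ee_rot: [[0.087, -0.996, -0.002], [-0.996, -0.087, -0.0], [-0.0, 0.002, -1.0]]
force: [-0.5, 0.8, -4.5]
finger_gap: 0.0301
```

Run:
```python
from h import *
from workcell import robot
import cv2
s=robot.get_state();print(s['t'],np.round(s['ee_pos'],4),s['finger_gap'],np.round(s['force'],1),np.round(s['wrist_torque'],2),np.round(s['joint_pos'],1))
f=robot.grab_frame('wrist')
cv2.imwrite('pics/w6.png',f['pixels'][:,:,::-1])
f=robot.grab_frame('side')
cv2.imwrite('pics/s6.png',cv2.resize(f['pixels'][150:350,200:420,::-1],None,fx=3,fy=3))
```

```text
10.25 [0.5378 0.055  0.0388] 0.030054605966183392 [-0.5  0.8 -4.5] [-0.15 -0.06 -0.01] [ -0.9  25.7 -19.5  45.   -0.  -95.8]
```

View pics/s6.png

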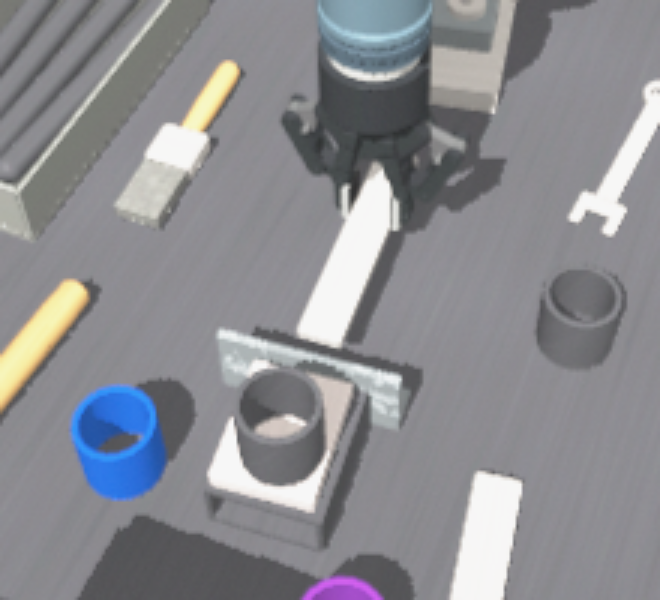

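View pics/w6.png

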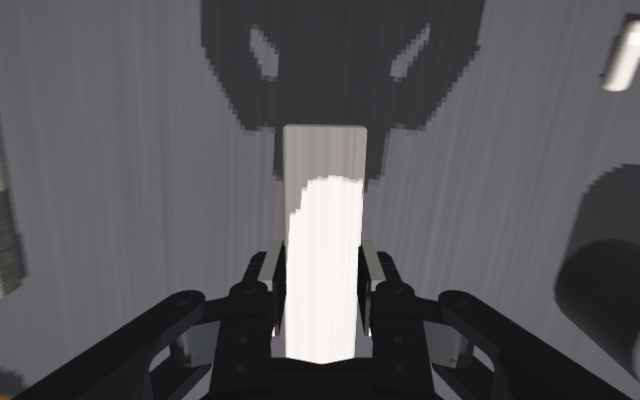

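Run:
```python
from h import *
H=np.array([[0.0006,-0.9601,-0.2797,0.0706],[1,0.0006,0.0003,0.0006],[-0.0002,-0.2797,0.9601,-0.1431],[0,0,0,1]])
c=dict(K=np.array([[349.0118,0,321.2428],[0,349.0118,195.7993],[0,0,1]]),R=H[:3,:3],p=H[:3,3])
for z in [-.012,-.01,-.008]:
  a,b=ray(c,(284,125.5),z),ray(c,(367.5,125.5),z);print(z,a.round(4),b.round(4),a[1]-b[1])
  a,b=ray(c,(287.5,280),z),ray(c,(359,280),z);print('  mid',a.round(4),b.round(4),a[1]-b[1])
```

```text
-0.012 [ 0.0595 -0.0131 -0.012 ] [ 0.0595  0.0177 -0.012 ] -0.030858177957769146
  mid [-0.0045 -0.0135 -0.012 ] [-0.0045  0.0166 -0.012 ] -0.030088645798640082
-0.01 [ 0.0593 -0.0133 -0.01  ] [ 0.0593  0.018  -0.01  ] -0.03132893582135067
  mid [-0.0057 -0.0137 -0.01  ] [-0.0056  0.0168 -0.01  ] -0.030547664041182265
-0.008 [ 0.0591 -0.0136 -0.008 ] [ 0.0591  0.0182 -0.008 ] -0.0317996936849322
  mid [-0.0068 -0.014  -0.008 ] [-0.0068  0.017  -0.008 ] -0.03100668228372445
```

Run:
```python
from h import *
p,R=plan([.53,.0,.16],-85,7,-1)
p,R=plan([.479,-.2606,.16],-79.4,15,-1,p0=p,R0=R)
```

```text
0 off [0.39, 0.11, -0.85] dr [-0.01, 0.0, 0.0] -1
1 off [0.38, 0.11, -0.85] dr [-0.01, 0.0, 0.0] -1
2 off [0.39, 0.11, -0.85] dr [-0.01, 0.0, 0.0] -1
3 off [0.38, 0.11, -0.85] dr [-0.01, 0.0, 0.0] -1
4 off [0.39, 0.11, -0.85] dr [-0.01, 0.0, 0.0] -1
5 off [0.38, 0.11, -0.85] dr [-0.01, 0.0, 0.0] -1
6 off [0.39, 0.11, -0.84] dr [0.0, -0.01, -0.01] -1
end [ 0.53   -0.      0.1599] yaw -84.99
0 off [0.85, 0.25, 0.0] dr [0.0, 0.0, -0.09] -1
1 off [0.85, 0.25, 0.0] dr [0.0, 0.0, -0.09] -1
2 off [0.85, 0.26, 0.0] dr [0.0, 0.0, -0.09] -1
3 off [0.85, 0.26, 0.0] dr [0.0, 0.0, -0.09] -1
4 off [0.84, 0.27, 0.0] dr [0.0, 0.0, -0.09] -1
5 off [0.84, 0.27, 0.0] dr [0.0, 0.0, -0.09] -1
6 off [0.84, 0.28, 0.0] dr [0.0, 0.0, -0.1] -1
7 off [0.84, 0.28, 0.0] dr [0.0, 0.0, -0.09] -1
8 off [0.84, 0.29, 0.0] dr [0.0, 0.0, -0.1] -1
9 off [0.83, 0.29, 0.0] dr [0.0, 0.0, -0.09] -1
10 off [0.83, 0.3, 0.0] dr [0.0, 0.0, -0.1] -1
11 off [0.83, 0.3, 0.0] dr [0.0, 0.0, -0.09] -1
12 off [0.83, 0.31, 0.0] dr [0.0, 0.0, -0.1] -1
13 off [0.83, 0.32, 0.0] dr [0.0, 0.0, -0.09] -1
14 off [0.82, 0.32, -0.01] dr [0.0, 0.0, -0.1] -1
end [ 0.4789 -0.2606  0.1601] yaw -79.39
```

Call:
servo_tool(increments=[{"offset": [0.2,0,-0.9],"dr": [0,0,0],"gripper": -1},{"offset": [0.4,0.1,-0.9],"dr": [0,0,0],"gripper": -1},{"offset": [0.4,0.1,-0.9],"dr": [0,0,0],"gripper": -1},{"offset": [0.4,0.15,-0.9],"dr": [0,0,0],"gripper": -1},{"offset": [0.5,0.2,-0.9],"dr": [0,0,0],"gripper": -1}])

```text
t: 10.85
ee_pos: [0.5308, 0.0162, 0.1289]
ee_rot: [[0.087, -0.996, -0.001], [-0.996, -0.087, 0.0], [-0.0, 0.001, -1.0]]
force: [-0.4, 0.6, -4.5]
finger_gap: 0.0303
```

Call:
servo_tool(increments=[{"offset": [0.7,0.2,-0.9],"dr": [0,0,0],"gripper": -1},{"offset": [0.8,0.2,-0.6],"dr": [0,0,0],"gripper": -1},{"offset": [0.85,0.25,0],"dr": [0,0,-0.1],"gripper": -1},{"offset": [0.85,0.25,0],"dr": [0,0,-0.1],"gripper": -1},{"offset": [0.85,0.25,0],"dr": [0,0,-0.1],"gripper": -1}])

```text
t: 11.35
ee_pos: [0.5152, -0.0671, 0.1584]
ee_rot: [[0.108, -0.994, -0.0], [-0.994, -0.108, 0.0], [-0.0, 0.0, -1.0]]
force: [-1.0, -0.8, -4.4]
finger_gap: 0.03
```

Call:
servo_tool(increments=[{"offset": [0.85,0.25,0],"dr": [0,0,-0.1],"gripper": -1},{"offset": [0.85,0.25,0],"dr": [0,0,-0.1],"gripper": -1},{"offset": [0.85,0.3,0],"dr": [0,0,-0.1],"gripper": -1},{"offset": [0.85,0.3,0],"dr": [0,0,-0.1],"gripper": -1},{"offset": [0.85,0.3,0],"dr": [0,0,-0.1],"gripper": -1}])

```text
t: 11.85
ee_pos: [0.4977, -0.1548, 0.1582]
ee_rot: [[0.142, -0.99, -0.001], [-0.99, -0.142, 0.0], [-0.0, 0.001, -1.0]]
force: [0.1, -0.1, -4.2]
finger_gap: 0.0301
```

Call:
servo_tool(increments=[{"offset": [0.85,0.3,0],"dr": [0,0,-0.1],"gripper": -1},{"offset": [0.85,0.3,0],"dr": [0,0,-0.1],"gripper": -1},{"offset": [0.7,0.3,0],"dr": [0,0,-0.1],"gripper": -1},{"offset": [0.4,0.3,0],"dr": [0,0,-0.1],"gripper": -1},{"offset": [0.2,0.2,0],"dr": [0,0,-0.1],"gripper": -1}])

```text
t: 12.35
ee_pos: [0.4792, -0.2183, 0.1583]
ee_rot: [[0.176, -0.984, -0.001], [-0.984, -0.176, 0.0], [-0.001, 0.0, -1.0]]
force: [0.1, -0.5, -4.2]
finger_gap: 0.0305
```

Run:
```python
from h import *
from workcell import robot
import cv2
s=robot.get_state();print(s['t'],np.round(s['ee_pos'],4),s['finger_gap'],np.round(s['force'],1),np.round(s['wrist_torque'],2),np.round(s['joint_pos'],1))
f=robot.grab_frame('wrist')
cv2.imwrite('pics/w7.png',f['pixels'][:,:,::-1])
f=robot.grab_frame('side')
cv2.imwrite('pics/s7.png',cv2.resize(f['pixels'][50:250,240:460,::-1],None,fx=3,fy=3))
p,R=plan([.479,-.2606,.03],-79.4,8,-1)
```

```text
12.35 [ 0.4792 -0.2183  0.1583] 0.030491689275921843 [ 0.1 -0.5 -4.2] [-0.09 -0.04  0.01] [ -31.4   18.   -11.6   60.4    0.  -131.6]
0 off [0.26, 0.05, 0.8] dr [0.0, 0.0, -0.01] -1
1 off [0.26, 0.05, 0.8] dr [0.0, 0.0, -0.01] -1
2 off [0.26, 0.05, 0.8] dr [0.0, 0.0, -0.02] -1
3 off [0.27, 0.05, 0.8] dr [0.0, 0.0, -0.01] -1
4 off [0.26, 0.05, 0.8] dr [0.0, 0.0, -0.02] -1
5 off [0.27, 0.05, 0.81] dr [0.0, 0.0, -0.01] -1
6 off [0.26, 0.04, 0.8] dr [0.0, 0.01, -0.02] -1
7 off [0.27, 0.05, 0.81] dr [0.01, 0.0, -0.01] -1
end [ 0.4789 -0.2607  0.03  ] yaw -79.42
```

View pics/s7.png

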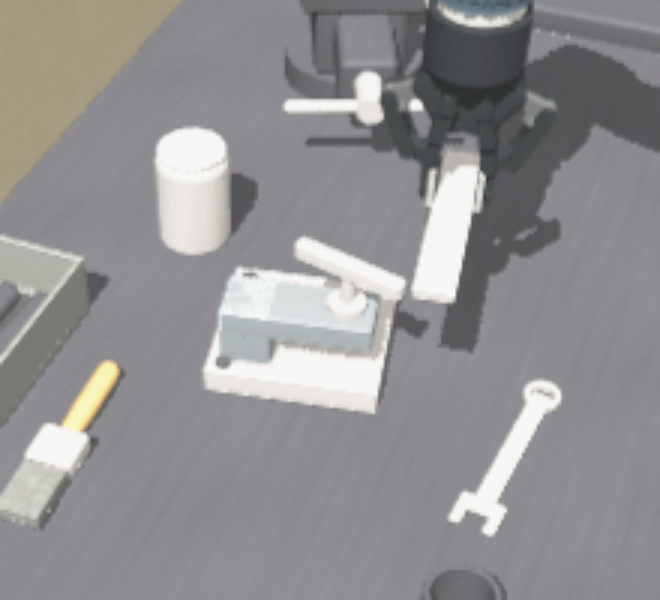

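View pics/w7.png

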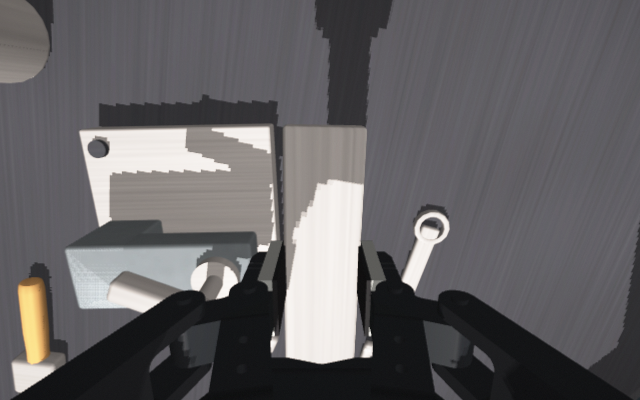

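The wrist view shows the bar held straight beside the clamp, with the bed's -y edge running from (80,131) to (273,126). I'll check the clamp pose from it.

Run:
```python
from h import *
from workcell import robot
s=robot.get_state()
H=np.array([[0.0006,-0.9601,-0.2797,0.0706],[1,0.0006,0.0003,0.0006],[-0.0002,-0.2797,0.9601,-0.1431],[0,0,0,1]])
f=dict(hand_eye=H,camera_matrix=[[349.0118,0,321.2428],[0,349.0118,195.7993],[0,0,1]])
c=wristcam(f,s)
a,b=ray(c,(80,131),.025),ray(c,(273,126),.025);d=a-b
print(a,b,np.hypot(*d[:2]),np.degrees(np.arctan2(d[1],d[0])))
y=np.radians(10.6);R=np.array([[np.cos(y),-np.sin(y)],[np.sin(y),np.cos(y)]])
print('origin est', b[:2]-R@[-.035,-.1], a[:2]-R@[.115,-.1])
```

```text
[ 0.67171795 -0.22677249  0.025     ] [ 0.52364601 -0.25725766  0.025     ] 0.15117752665393625 11.63355044340826
origin est [ 0.53965362 -0.15252583] [ 0.54028525 -0.14963336]
```

Call:
servo_tool(increments=[{"offset": [0.4,0.05,0.5],"dr": [0,0,-0.1],"gripper": -1},{"offset": [0.4,0.05,0.9],"dr": [0,0,-0.1],"gripper": -1},{"offset": [0.4,0.05,0.9],"dr": [0,0,0],"gripper": -1},{"offset": [0.4,0.05,0.9],"dr": [0,0,0],"gripper": -1},{"offset": [0.4,0.05,0.9],"dr": [0,0,0],"gripper": -1}])

```text
t: 12.95
ee_pos: [0.4824, -0.258, 0.0752]
ee_rot: [[0.192, -0.981, -0.0], [-0.981, -0.192, 0.0], [-0.0, 0.0, -1.0]]
force: [1.6, 0.5, -3.8]
finger_gap: 0.0302
```

Call:
servo_tool(increments=[{"offset": [0.1,0.05,0.9],"dr": [0,0,0],"gripper": -1},{"offset": [0,0.05,0.8],"dr": [0,0,0],"gripper": -1},{"offset": [0,0,0.4],"dr": [0,0,0],"gripper": -1},{"offset": [0,0,0.2],"dr": [0,0,0],"gripper": -1},{"offset": [0,0,0],"dr": [0,0,0],"gripper": -1}])

```text
t: 13.45
ee_pos: [0.4807, -0.2601, 0.0303]
ee_rot: [[0.191, -0.982, -0.0], [-0.982, -0.191, 0.0], [-0.001, 0.0, -1.0]]
force: [0.2, -0.1, -4.2]
finger_gap: 0.0302
```

Run:
```python
from h import *
from workcell import robot
import cv2
s=robot.get_state();print(s['t'],np.round(s['ee_pos'],4),s['finger_gap'],np.round(s['force'],1),np.round(s['wrist_torque'],2))
f=robot.grab_frame('side')
cv2.imwrite('pics/s8.png',cv2.resize(f['pixels'][90:240,270:450,::-1],None,fx=4,fy=4))
p,R=plan([.5618,-.2448,.0305],-79,6,-1)
```

```text
13.45 [ 0.4807 -0.2601  0.0303] 0.030188176432731795 [ 0.2 -0.1 -4.2] [-0.09 -0.05 -0.01]
0 off [0.0, -0.68, 0.0] dr [0.0, 0.0, 0.0] -1
1 off [0.0, -0.69, 0.0] dr [0.0, 0.0, 0.0] -1
2 off [0.0, -0.68, 0.01] dr [0.0, 0.0, 0.0] -1
3 off [0.0, -0.69, 0.0] dr [0.0, 0.0, 0.0] -1
4 off [0.0, -0.68, 0.01] dr [0.0, 0.0, 0.0] -1
5 off [0.01, -0.69, 0.0] dr [-0.01, 0.0, 0.0] -1
end [ 0.5618 -0.2449  0.0305] yaw -78.99
```

View pics/s8.png

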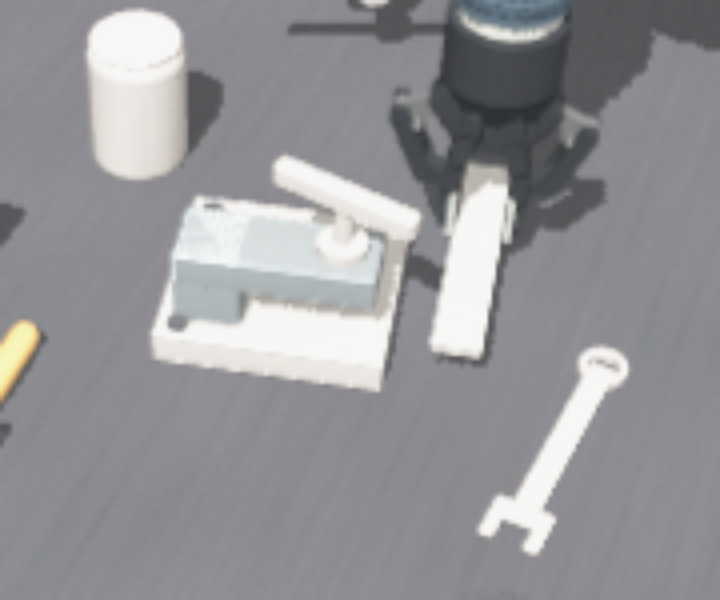

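Run:
```python
from h import *
S=dict(K=np.array([[427.3655,0,318.2927],[0,427.3655,197.1606],[0,0,1]]),p=np.array([0.3037,0.6225,0.7921]),R=np.array([[-0.9203,-0.2809,0.2724],[-0.3911,0.6793,-0.6209],[-0.0106,-0.678,-0.735]]))
def proj(c,X):
    q=c['K']@(c['R'].T@(np.array(X)-c['p']));return q[:2]/q[2]
for z in [.03,.035,.04,.045]:
  for k in [-.016,.016]:
    X=np.array([.4576,-.1413,z])+k*np.array([.982,.191,0])
    u=proj(S,X);print(z,((u+.5-[270,90])*4).round(1))
```

```text
0.03 [483.  362.1]
0.03 [432.1 355. ]
0.035 [483.9 356.5]
0.035 [432.8 349.4]
0.04 [484.8 350.8]
0.04 [433.6 343.7]
0.045 [485.7 345.1]
0.045 [434.3 338. ]
```

The tip projects where a level bar should, at about z = 0.04, so there is no sag. Sliding it in under the foot.

Call:
servo_tool(increments=[{"offset": [0,-0.4,0],"dr": [0,0,0],"gripper": -1},{"offset": [0,-0.6,0],"dr": [0,0,0],"gripper": -1},{"offset": [0,-0.7,0],"dr": [0,0,0],"gripper": -1},{"offset": [0,-0.7,0],"dr": [0,0,0],"gripper": -1},{"offset": [0,-0.7,0],"dr": [0,0,0],"gripper": -1}])

```text
t: 14.0
ee_pos: [0.5438, -0.2485, 0.0313]
ee_rot: [[0.191, -0.982, 0.002], [-0.982, -0.191, -0.001], [0.001, -0.002, -1.0]]
force: [-0.1, 0.0, -3.5]
finger_gap: 0.0299
```

Call:
servo_tool(increments=[{"offset": [0,-0.6,0],"dr": [0,0,0],"gripper": -1},{"offset": [0,-0.4,0],"dr": [0,0,0],"gripper": -1},{"offset": [0,0,0],"dr": [0,0,0],"gripper": -1}])

```text
t: 14.3
ee_pos: [0.5634, -0.2446, 0.0311]
ee_rot: [[0.192, -0.981, 0.002], [-0.981, -0.192, -0.001], [0.001, -0.002, -1.0]]
force: [-0.3, -0.8, -4.5]
finger_gap: 0.0305
```

Call:
servo_tool(increments=[{"offset": [0,0,0.08],"dr": [0,0,0],"gripper": -1},{"offset": [0,0,0.08],"dr": [0,0,0],"gripper": -1},{"offset": [0,0,0.05],"dr": [0,0,0],"gripper": -1}])

```text
t: 14.6
ee_pos: [0.5605, -0.2447, 0.0261]
ee_rot: [[0.19, -0.982, -0.001], [-0.982, -0.19, 0.0], [-0.001, 0.001, -1.0]]
force: [0.6, 0.4, -4.8]
finger_gap: 0.0303
```

Run:
```python
from h import *
from workcell import robot
import cv2
s=robot.get_state();print(s['t'],np.round(s['ee_pos'],4),s['finger_gap'],np.round(s['force'],1),np.round(s['wrist_torque'],2))
f=robot.grab_frame('side')
cv2.imwrite('pics/s9.png',cv2.resize(f['pixels'][90:240,270:450,::-1],None,fx=4,fy=4))
f=robot.grab_frame('wrist')
cv2.imwrite('pics/w9.png',f['pixels'][:,:,::-1])
```

```text
14.6 [ 0.5605 -0.2447  0.0261] 0.030338166978769454 [ 0.6  0.4 -4.8] [-0.19 -0.06  0.05]
```

View pics/s9.png

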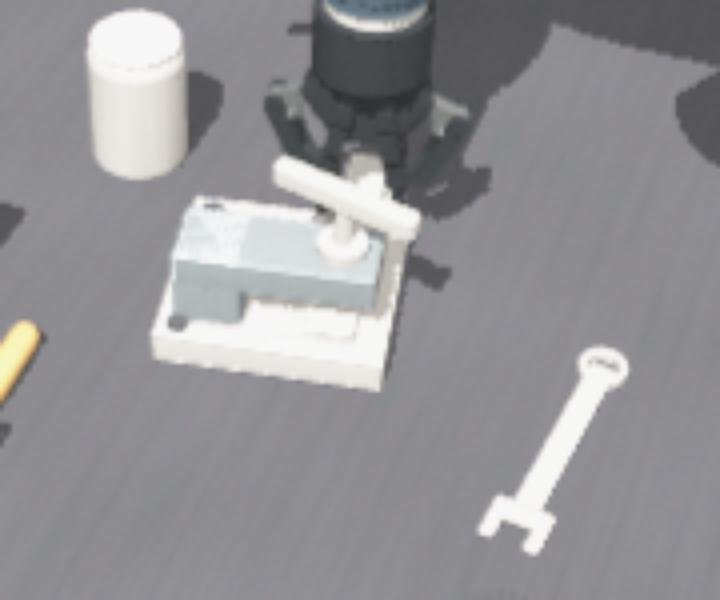

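View pics/w9.png

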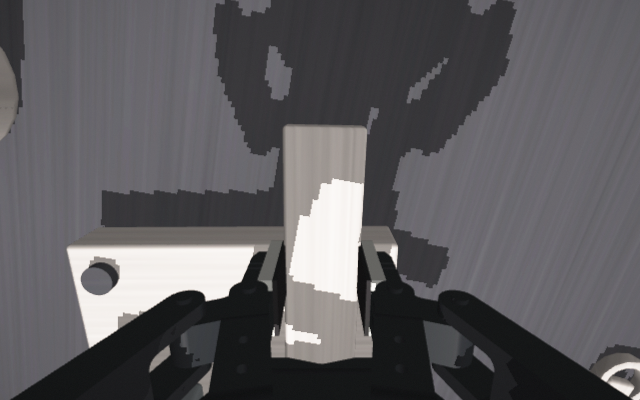

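Call:
servo_tool(increments=[{"offset": [0,0,0.06],"dr": [0,0,0],"gripper": -1},{"offset": [0,0,0],"dr": [0,0,0],"gripper": -1}])

```text
t: 14.9
ee_pos: [0.5611, -0.2449, 0.0252]
ee_rot: [[0.19, -0.982, -0.0], [-0.982, -0.19, 0.0], [-0.0, 0.0, -1.0]]
force: [-1.1, -0.0, -3.3]
finger_gap: 0.0302
```

Call:
servo_tool(increments=[{"offset": [0,0,0],"dr": [0,0,0],"gripper": 0.1},{"offset": [0,0,0],"dr": [0,0,0],"gripper": 0.1},{"offset": [0,0,0],"dr": [0,0,0],"gripper": 0.1},{"offset": [0,0,0],"dr": [0,0,0],"gripper": 0.1}])

```text
t: 15.3
ee_pos: [0.5617, -0.2449, 0.0258]
ee_rot: [[0.191, -0.982, 0.001], [-0.982, -0.191, -0.0], [0.001, -0.001, -1.0]]
force: [0.2, -0.2, 0.2]
finger_gap: 0.0469
```

Call:
servo_tool(increments=[{"offset": [0.3,0,-0.6],"dr": [0,0,0],"gripper": 0.1},{"offset": [0.3,0,-1],"dr": [0,0,0],"gripper": 0.1},{"offset": [0.3,0,-1],"dr": [0,0,0],"gripper": 0.1},{"offset": [0,0,-1],"dr": [0,0,0],"gripper": 0.1},{"offset": [0,0,-1],"dr": [0,0,0],"gripper": 0.1}])

```text
t: 15.8
ee_pos: [0.5648, -0.2626, 0.1183]
ee_rot: [[0.19, -0.982, 0.0], [-0.982, -0.19, -0.0], [0.0, -0.0, -1.0]]
force: [-0.2, -0.0, -0.6]
finger_gap: 0.0471
```

Call:
servo_tool(increments=[{"offset": [0,0,-1],"dr": [0,0,0.5],"gripper": 0.1},{"offset": [0,0,-1],"dr": [0,0,1],"gripper": 0.1},{"offset": [0,0,-0.5],"dr": [0,0,1],"gripper": 0.1}])

```text
t: 16.1
ee_pos: [0.5657, -0.263, 0.1697]
ee_rot: [[0.014, -1.0, 0.003], [-1.0, -0.014, -0.002], [0.002, -0.003, -1.0]]
force: [0.7, -0.1, -0.4]
finger_gap: 0.0469
```

Run:
```python
from h import *
from workcell import robot
import cv2
s=robot.get_state();print(s['t'],np.round(s['ee_pos'],4),s['finger_gap'],np.round(s['force'],1),np.round(s['joint_pos'],1))
f=robot.grab_frame('side')
cv2.imwrite('pics/s10.png',cv2.resize(f['pixels'][90:240,270:450,::-1],None,fx=4,fy=4))
f=robot.grab_frame('wrist');c=wristcam(f,s)
cv2.imwrite('pics/w10.png',f['pixels'][:,:,::-1])
for th in ['bar_mid','handle_grip','screw']:
    for d in robot.find_in('wrist',th)[:2]: print(th,d['p'],np.round(c['R']@d['point']+c['p'],4))
np.savez('w10.npz',R=c['R'],p=c['p'],K=c['K'])
```

```text
16.1 [ 0.5657 -0.263   0.1697] 0.046907895198171595 [ 0.7 -0.1 -0.4] [ -30.8   28.4    6.    67.4    0.  -121.6]
bar_mid 0.56 [ 0.5616 -0.2397  0.0364]
handle_grip 0.6 [ 0.558  -0.1635  0.1188]
screw 0.78 [ 0.5606 -0.1649  0.119 ]
```

View pics/s10.png

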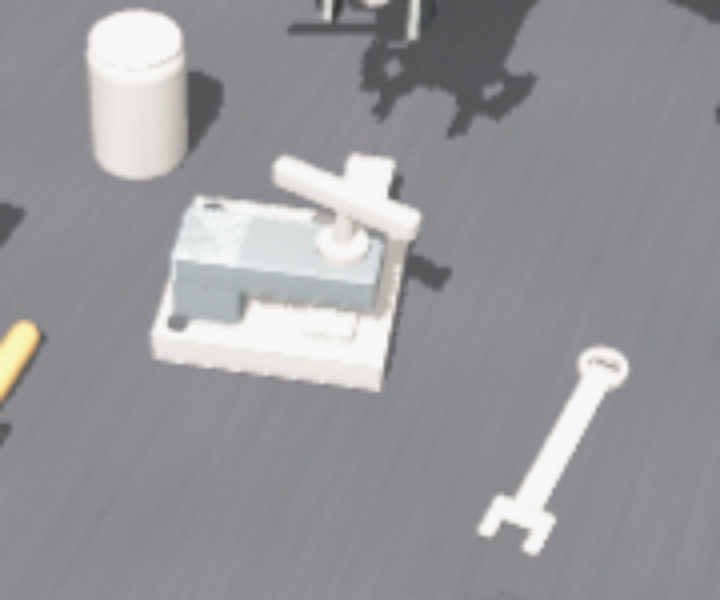

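View pics/w10.png

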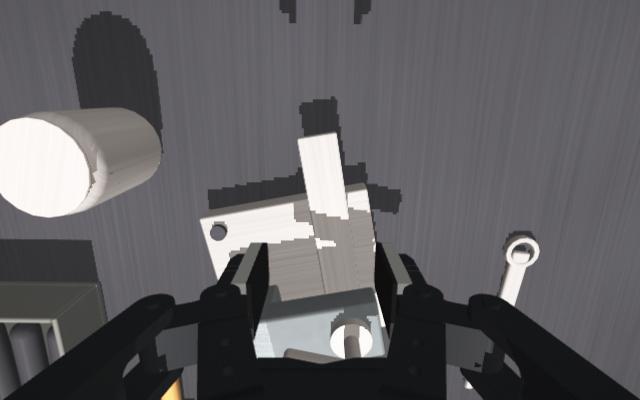

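The bar lies on the bed and has been released; the side and wrist views show its end past the -y edge and its width near the foot's axis. Next is the handle.

Run:
```python
from h import *
p,R=plan([.5425,-.151,.165],169.7,26,.1)
```

```text
0 off [-0.21, 0.04, 0.0] dr [0.0, 0.0, 0.97] 0.1
1 off [-0.21, 0.05, 0.0] dr [0.0, 0.0, 0.97] 0.1
2 off [-0.21, 0.07, 0.0] dr [0.0, 0.0, 0.97] 0.1
3 off [-0.2, 0.08, 0.0] dr [0.0, 0.0, 0.98] 0.1
4 off [-0.2, 0.09, 0.0] dr [0.0, 0.0, 0.97] 0.1
5 off [-0.19, 0.11, 0.0] dr [0.0, 0.0, 0.98] 0.1
6 off [-0.18, 0.12, 0.0] dr [0.0, 0.0, 0.97] 0.1
7 off [-0.17, 0.13, 0.0] dr [0.0, 0.0, 0.98] 0.1
8 off [-0.16, 0.14, 0.0] dr [0.0, 0.0, 0.97] 0.1
9 off [-0.15, 0.15, 0.0] dr [0.0, 0.0, 0.98] 0.1
10 off [-0.14, 0.17, 0.01] dr [0.0, 0.0, 0.97] 0.1
11 off [-0.13, 0.17, 0.0] dr [0.0, 0.0, 0.98] 0.1
12 off [-0.12, 0.18, 0.01] dr [0.0, 0.0, 0.97] 0.1
13 off [-0.11, 0.19, 0.0] dr [0.0, 0.0, 0.98] 0.1
14 off [-0.09, 0.2, 0.01] dr [0.0, 0.0, 0.97] 0.1
15 off [-0.08, 0.2, 0.0] dr [0.0, 0.0, 0.98] 0.1
16 off [-0.07, 0.21, 0.01] dr [0.0, 0.0, 0.97] 0.1
17 off [-0.05, 0.21, 0.0] dr [0.0, 0.0, 0.98] 0.1
18 off [-0.04, 0.22, 0.01] dr [0.0, 0.0, 0.97] 0.1
19 off [-0.02, 0.22, 0.0] dr [0.0, 0.0, 0.98] 0.1
20 off [-0.01, 0.22, 0.01] dr [0.0, 0.0, 0.97] 0.1
21 off [0.01, 0.22, 0.0] dr [0.0, 0.0, 0.98] 0.1
22 off [0.02, 0.22, 0.01] dr [0.0, 0.0, 0.97] 0.1
23 off [0.04, 0.22, 0.0] dr [0.0, 0.0, 0.98] 0.1
24 off [0.05, 0.21, 0.01] dr [0.0, -0.01, 0.97] 0.1
25 off [0.06, 0.21, 0.0] dr [0.01, 0.0, 0.98] 0.1
end [ 0.5426 -0.151   0.165 ] yaw 169.69
```

Call:
servo_tool(increments=[{"offset": [-0.21,0.04,0],"dr": [0,0,0.98],"gripper": 0.1},{"offset": [-0.21,0.05,0],"dr": [0,0,0.98],"gripper": 0.1},{"offset": [-0.21,0.07,0],"dr": [0,0,0.98],"gripper": 0.1},{"offset": [-0.2,0.08,0],"dr": [0,0,0.98],"gripper": 0.1},{"offset": [-0.2,0.09,0],"dr": [0,0,0.98],"gripper": 0.1}])

```text
t: 16.85
ee_pos: [0.5598, -0.2405, 0.1659]
ee_rot: [[-0.321, -0.947, -0.002], [-0.947, 0.321, 0.001], [-0.001, 0.002, -1.0]]
force: [0.1, -0.0, -0.6]
finger_gap: 0.0471
```

Call:
servo_tool(increments=[{"offset": [-0.19,0.11,0],"dr": [0,0,0.98],"gripper": 0.1},{"offset": [-0.18,0.12,0],"dr": [0,0,0.98],"gripper": 0.1},{"offset": [-0.17,0.13,0],"dr": [0,0,0.98],"gripper": 0.1},{"offset": [-0.16,0.14,0],"dr": [0,0,0.98],"gripper": 0.1},{"offset": [-0.15,0.15,0],"dr": [0,0,0.98],"gripper": 0.1}])

```text
t: 17.35
ee_pos: [0.5557, -0.2194, 0.1659]
ee_rot: [[-0.62, -0.785, -0.002], [-0.785, 0.62, 0.001], [0.0, 0.002, -1.0]]
force: [0.2, -0.4, 0.9]
finger_gap: 0.0469
```

Call:
servo_tool(increments=[{"offset": [-0.14,0.17,0],"dr": [0,0,0.98],"gripper": 0.1},{"offset": [-0.13,0.17,0],"dr": [0,0,0.98],"gripper": 0.1},{"offset": [-0.12,0.18,0],"dr": [0,0,0.98],"gripper": 0.1},{"offset": [-0.11,0.19,0],"dr": [0,0,0.98],"gripper": 0.1},{"offset": [-0.09,0.2,0],"dr": [0,0,0.98],"gripper": 0.1}])

```text
t: 17.85
ee_pos: [0.5515, -0.198, 0.1659]
ee_rot: [[-0.847, -0.531, -0.002], [-0.531, 0.847, 0.001], [0.001, 0.002, -1.0]]
force: [0.5, -0.3, 0.3]
finger_gap: 0.0468
```

Call:
servo_tool(increments=[{"offset": [-0.08,0.2,0],"dr": [0,0,0.98],"gripper": 0.1},{"offset": [-0.07,0.21,0],"dr": [0,0,0.98],"gripper": 0.1},{"offset": [-0.05,0.21,0],"dr": [0,0,0.98],"gripper": 0.1},{"offset": [-0.04,0.22,0],"dr": [0,0,0.98],"gripper": 0.1},{"offset": [-0.02,0.22,0],"dr": [0,0,0.98],"gripper": 0.1}])

```text
t: 18.35
ee_pos: [0.5475, -0.1765, 0.166]
ee_rot: [[-0.976, -0.216, -0.002], [-0.216, 0.976, 0.001], [0.002, 0.001, -1.0]]
force: [0.5, 0.4, 0.7]
finger_gap: 0.0469
```

Call:
servo_tool(increments=[{"offset": [-0.01,0.22,0],"dr": [0,0,0.98],"gripper": 0.1},{"offset": [0.01,0.22,0],"dr": [0,0,0.98],"gripper": 0.1},{"offset": [0.02,0.22,0],"dr": [0,0,0.98],"gripper": 0.1},{"offset": [0.04,0.22,0],"dr": [0,0,0.98],"gripper": 0.1},{"offset": [0.05,0.21,0],"dr": [0,0,0.98],"gripper": 0.1}])

```text
t: 18.85
ee_pos: [0.5434, -0.1549, 0.166]
ee_rot: [[-0.992, 0.124, -0.002], [0.124, 0.992, 0.001], [0.002, 0.001, -1.0]]
force: [0.2, 0.9, 0.2]
finger_gap: 0.0471
```

Run:
```python
from h import *
from workcell import robot
import cv2
s=robot.get_state();print(s['t'],np.round(s['ee_pos'],4),s['finger_gap'],np.round(s['force'],1),np.round(s['joint_pos'],1),np.degrees(np.arctan2(s['ee_rot'][1][0],s['ee_rot'][0][0])))
f=robot.grab_frame('wrist');c=wristcam(f,s)
cv2.imwrite('pics/w11.png',f['pixels'][:,:,::-1])
```

```text
18.85 [ 0.5434 -0.1549  0.166 ] 0.04706504641358962 [0.2 0.9 0.2] [-22.3  22.   -4.5  63.6   0.  -15.2] 172.88283886979005
```

View pics/w11.png

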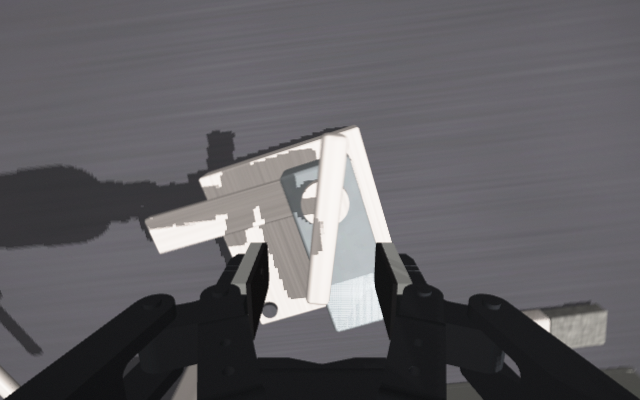

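Run:
```python
from h import *
from workcell import robot
s=robot.get_state()
H=np.array([[0.0006,-0.9601,-0.2797,0.0706],[1,0.0006,0.0003,0.0006],[-0.0002,-0.2797,0.9601,-0.1431],[0,0,0,1]])
f=dict(hand_eye=H,camera_matrix=[[349.0118,0,321.2428],[0,349.0118,195.7993],[0,0,1]])
c=wristcam(f,s)
a,b=ray(c,(335,136),.13),ray(c,(317.5,303),.13);d=b-a
print(a,b,(a+b)/2,np.hypot(*d[:2]),np.degrees(np.arctan2(d[1],d[0])))
# bar: outer end corners (z=.035)
e=[ray(c,q,.035) for q in [(147,219),(161,253)]];print('bar end',e,np.mean(e,0))
g=[ray(c,q,.035) for q in [(200,203),(284,181)]];d=g[1]-g[0];print('bar dir',np.degrees(np.arctan2(d[1],d[0])))
```

```text
[ 0.4944166  -0.14027467  0.13      ] [ 0.58967786 -0.16149843  0.13      ] [ 0.54204723 -0.15088655  0.13      ] 0.09759690257868729 -12.56009135631206
bar end [array([ 0.55405619, -0.30101228,  0.035     ]), array([ 0.58573485, -0.29720568,  0.035     ])] [ 0.56989552 -0.29910898  0.035     ]
bar dir 97.78978013592007
```

Call:
servo_tool(increments=[{"offset": [0.07,0.2,0.5],"dr": [0,0,0.9],"gripper": 0.1},{"offset": [0,0,0.9],"dr": [0,0,0],"gripper": 0.1},{"offset": [0,0,0.9],"dr": [0,0,0],"gripper": 0.1},{"offset": [0,0,0.8],"dr": [0,0,0],"gripper": 0.1},{"offset": [0,0,0],"dr": [0,0,0],"gripper": 0.1}])

```text
t: 19.4
ee_pos: [0.5408, -0.1503, 0.1021]
ee_rot: [[-0.983, 0.183, -0.006], [0.183, 0.983, 0.002], [0.006, 0.001, -1.0]]
force: [-0.5, 1.3, -0.4]
finger_gap: 0.0471
```

Call:
servo_tool(increments=[{"offset": [0,0,0],"dr": [0,0,0],"gripper": -1},{"offset": [0,0,0],"dr": [0,0,0],"gripper": -1},{"offset": [0,0,0],"dr": [0,0,0],"gripper": -1},{"offset": [0,0,0],"dr": [0,0,0],"gripper": -1}])

```text
t: 19.8
ee_pos: [0.5436, -0.1531, 0.1063]
ee_rot: [[-0.983, 0.185, 0.001], [0.185, 0.983, -0.004], [-0.001, -0.004, -1.0]]
force: [-1.9, -4.6, -0.3]
finger_gap: 0.0129
```

Run:
```python
from h import *
from workcell import robot
import cv2
s=robot.get_state();print(s['t'],np.round(s['ee_pos'],4),s['finger_gap'],np.round(s['force'],1),np.round(s['wrist_torque'],2),np.round(s['joint_pos'],1),np.degrees(np.arctan2(s['ee_rot'][1][0],s['ee_rot'][0][0])))
f=robot.grab_frame('wrist');c=wristcam(f,s)
cv2.imwrite('pics/w12.png',f['pixels'][:,:,::-1])
```

```text
19.8 [ 0.5436 -0.1531  0.1063] 0.012910592457120569 [-1.9 -4.6 -0.3] [-0.85  0.34 -0.17] [-22.1  24.2 -10.6  55.1  -0.2 -11.4] 169.32523477857362
```

View pics/w12.png

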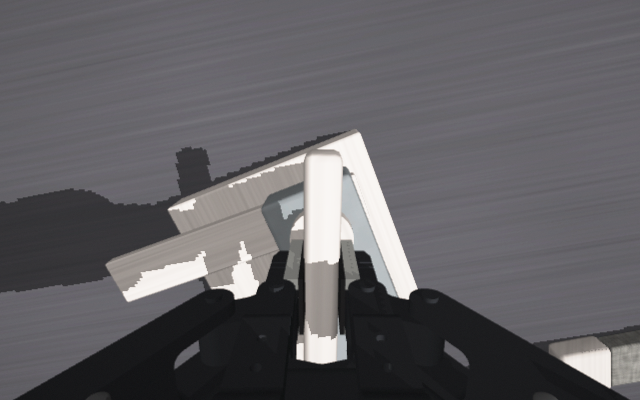

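The crossbar is held between the pads with a 13 mm gap. Turning clockwise (+z of the tool).

Call:
servo_tool(increments=[{"offset": [0,0,0],"dr": [0,0,0.5],"gripper": -1},{"offset": [0,0,0],"dr": [0,0,1],"gripper": -1},{"offset": [0,0,0],"dr": [0,0,1],"gripper": -1},{"offset": [0,0,0],"dr": [0,0,1],"gripper": -1},{"offset": [0,0,0],"dr": [0,0,1],"gripper": -1}])

```text
t: 20.35
ee_pos: [0.5436, -0.1534, 0.1063]
ee_rot: [[-0.876, 0.481, 0.0], [0.481, 0.876, -0.004], [-0.002, -0.004, -1.0]]
force: [-1.9, -5.3, 0.2]
finger_gap: 0.0126
```

Run:
```python
from h import *
from workcell import robot
import cv2
s=robot.get_state();print(s['t'],np.round(s['ee_pos'],4),s['finger_gap'],np.round(s['force'],1),np.round(s['wrist_torque'],2),np.round(s['joint_pos'],1),np.degrees(np.arctan2(s['ee_rot'][1][0],s['ee_rot'][0][0])))
f=robot.grab_frame('wrist');c=wristcam(f,s)
cv2.imwrite('pics/w13.png',f['pixels'][:,:,::-1])
```

```text
20.35 [ 0.5436 -0.1534  0.1063] 0.012599607126211143 [-1.9 -5.3  0.2] [-1.    0.34  0.29] [-22.1  24.2 -10.6  55.1  -0.2   6.7] 151.2180221265242
```

View pics/w13.png

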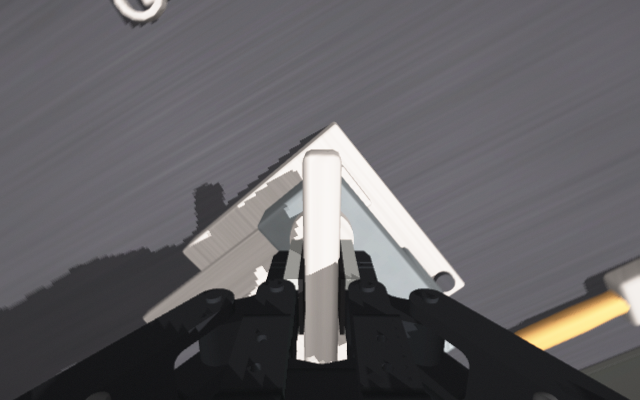

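Call:
servo_tool(increments=[{"offset": [0,0,0],"dr": [0,0,1],"gripper": -1},{"offset": [0,0,0],"dr": [0,0,1],"gripper": -1},{"offset": [0,0,0],"dr": [0,0,1],"gripper": -1},{"offset": [0,0,0],"dr": [0,0,1],"gripper": -1},{"offset": [0,0,0],"dr": [0,0,1],"gripper": -1}])

```text
t: 20.9
ee_pos: [0.5433, -0.1537, 0.1063]
ee_rot: [[-0.659, 0.752, -0.0], [0.752, 0.659, -0.005], [-0.004, -0.003, -1.0]]
force: [-2.4, -6.3, 0.3]
finger_gap: 0.0129
```

Call:
servo_tool(increments=[{"offset": [0,0,0],"dr": [0,0,1],"gripper": -1},{"offset": [0,0,0],"dr": [0,0,1],"gripper": -1},{"offset": [0,0,0],"dr": [0,0,1],"gripper": -1},{"offset": [0,0,0],"dr": [0,0,1],"gripper": -1},{"offset": [0,0,0],"dr": [0,0,1],"gripper": -1}])

```text
t: 21.4
ee_pos: [0.543, -0.1539, 0.1063]
ee_rot: [[-0.361, 0.932, -0.001], [0.932, 0.361, -0.006], [-0.005, -0.003, -1.0]]
force: [-4.0, -7.3, 1.3]
finger_gap: 0.0128
```

Call:
servo_tool(increments=[{"offset": [0,0,0],"dr": [0,0,1],"gripper": -1},{"offset": [0,0,0],"dr": [0,0,1],"gripper": -1},{"offset": [0,0,0],"dr": [0,0,1],"gripper": -1},{"offset": [0,0,0],"dr": [0,0,1],"gripper": -1},{"offset": [0,0,0],"dr": [0,0,1],"gripper": -1}])

```text
t: 21.9
ee_pos: [0.5426, -0.154, 0.1063]
ee_rot: [[-0.021, 1.0, -0.001], [1.0, 0.021, -0.006], [-0.006, -0.002, -1.0]]
force: [-4.9, -7.2, 1.3]
finger_gap: 0.0128
```

Call:
servo_tool(increments=[{"offset": [0,0,0],"dr": [0,0,1],"gripper": -1},{"offset": [0,0,0],"dr": [0,0,1],"gripper": -1},{"offset": [0,0,0],"dr": [0,0,1],"gripper": -1},{"offset": [0,0,0],"dr": [0,0,1],"gripper": -1},{"offset": [0,0,0],"dr": [0,0,1],"gripper": -1}])

```text
t: 22.4
ee_pos: [0.5423, -0.1539, 0.1063]
ee_rot: [[0.322, 0.947, -0.002], [0.947, -0.322, -0.006], [-0.006, -0.0, -1.0]]
force: [-5.7, -6.8, 2.3]
finger_gap: 0.0132
```

Call:
servo_tool(increments=[{"offset": [0,0,0],"dr": [0,0,1],"gripper": -1},{"offset": [0,0,0],"dr": [0,0,1],"gripper": -1},{"offset": [0,0,0],"dr": [0,0,1],"gripper": -1},{"offset": [0,0,0],"dr": [0,0,1],"gripper": -1},{"offset": [0,0,0],"dr": [0,0,1],"gripper": -1}])

```text
t: 22.9
ee_pos: [0.542, -0.1538, 0.1063]
ee_rot: [[0.627, 0.779, -0.003], [0.779, -0.627, -0.006], [-0.006, 0.002, -1.0]]
force: [-6.3, -7.0, 2.9]
finger_gap: 0.0128
```

Run:
```python
from h import *
from workcell import robot
import cv2
s=robot.get_state();print(s['t'],np.round(s['ee_pos'],4),s['finger_gap'],np.round(s['force'],1),np.round(s['wrist_torque'],2),np.round(s['joint_pos'],1),np.degrees(np.arctan2(s['ee_rot'][1][0],s['ee_rot'][0][0])))
f=robot.grab_frame('wrist');c=wristcam(f,s)
cv2.imwrite('pics/w14.png',f['pixels'][:,:,::-1])
```

```text
22.9 [ 0.542  -0.1538  0.1063] 0.01283571281527412 [-6.3 -7.   2.9] [-1.17  1.1   0.32] [-22.1  24.1 -10.6  55.3  -0.3 106.7] 51.192878671796564
```

View pics/w14.png

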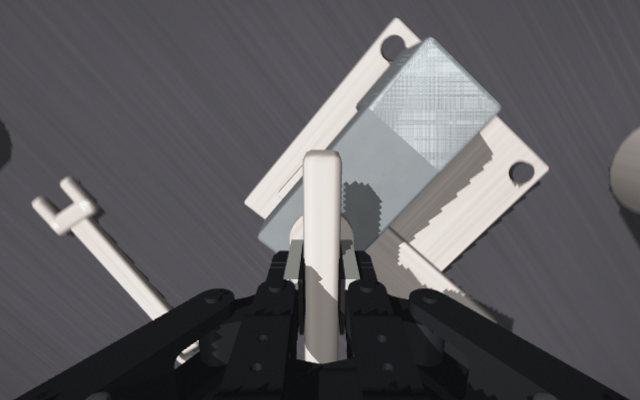

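Call:
servo_tool(increments=[{"offset": [0,0,0],"dr": [0,0,1],"gripper": -1},{"offset": [0,0,0],"dr": [0,0,1],"gripper": -1},{"offset": [0,0,0],"dr": [0,0,1],"gripper": -1},{"offset": [0,0,0],"dr": [0,0,1],"gripper": -1},{"offset": [0,0,0],"dr": [0,0,1],"gripper": -1}])

```text
t: 23.45
ee_pos: [0.5417, -0.1535, 0.1063]
ee_rot: [[0.855, 0.518, -0.003], [0.518, -0.855, -0.005], [-0.005, 0.003, -1.0]]
force: [-8.2, -6.4, 3.0]
finger_gap: 0.0128
```

Run:
```python
from h import *
from workcell import robot
s=robot.get_state();print(s['t'],np.round(s['ee_pos'],4),s['finger_gap'],np.round(s['force'],1),np.round(s['wrist_torque'],2),np.degrees(np.arctan2(s['ee_rot'][1][0],s['ee_rot'][0][0])))
```

```text
23.45 [ 0.5417 -0.1535  0.1063] 0.012756131450680212 [-8.2 -6.4  3. ] [-1.1   1.27  0.37] 31.210135495812832
```

Call:
servo_tool(increments=[{"offset": [0,0,0],"dr": [0,0,1],"gripper": -1},{"offset": [0,0,0],"dr": [0,0,1],"gripper": -1},{"offset": [0,0,0],"dr": [0,0,0.7],"gripper": -1}])

```text
t: 23.75
ee_pos: [0.5416, -0.1533, 0.1063]
ee_rot: [[0.937, 0.349, -0.003], [0.349, -0.937, -0.005], [-0.005, 0.003, -1.0]]
force: [-7.5, -5.5, 4.5]
finger_gap: 0.0131
```

Run:
```python
from h import *
from workcell import robot
import cv2
s=robot.get_state();print(s['t'],np.round(s['ee_pos'],4),s['finger_gap'],np.round(s['force'],1),np.round(s['wrist_torque'],2),np.round(s['tau'],2),np.round(s['joint_pos'],1),np.degrees(np.arctan2(s['ee_rot'][1][0],s['ee_rot'][0][0])))
f=robot.grab_frame('wrist');c=wristcam(f,s)
cv2.imwrite('pics/w15.png',f['pixels'][:,:,::-1])
```

```text
23.75 [ 0.5416 -0.1533  0.1063] 0.013118685132565984 [-7.5 -5.5  4.5] [-1.06  1.32  0.39] [  3.81 -44.39  25.94  -1.94   2.28   0.07] [-22.1  24.1 -10.7  55.3  -0.3 137.5] 20.447194880786718
```

View pics/w15.png

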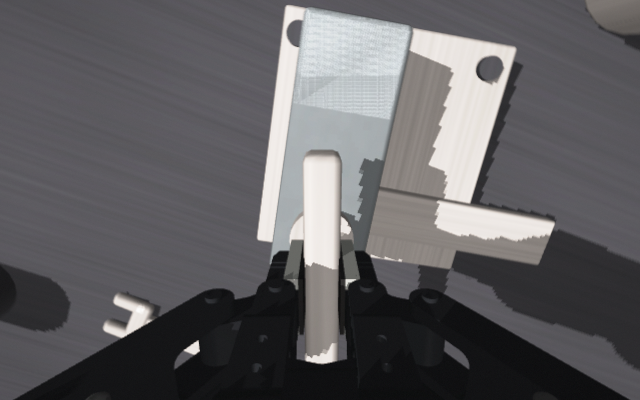

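Call:
servo_tool(increments=[{"offset": [0,0,0],"dr": [0,0,0.5],"gripper": -1},{"offset": [0,0,0],"dr": [0,0,0.5],"gripper": -1},{"offset": [0,0,0],"dr": [0,0,0],"gripper": -1}])

```text
t: 24.1
ee_pos: [0.5418, -0.1532, 0.1063]
ee_rot: [[0.958, 0.288, -0.003], [0.288, -0.958, -0.005], [-0.004, 0.004, -1.0]]
force: [-7.0, -6.2, 3.4]
finger_gap: 0.0128
```

Run:
```python
from h import *
from workcell import robot
s=robot.get_state();print(s['t'],np.round(s['ee_pos'],4),s['finger_gap'],np.round(s['force'],1),np.round(s['wrist_torque'],2),np.degrees(np.arctan2(s['ee_rot'][1][0],s['ee_rot'][0][0])))
```

```text
24.1 [ 0.5418 -0.1532  0.1063] 0.012792469574289056 [-7.  -6.2  3.4] [-1.04  1.24  1.36] 16.72061859391651
```

The torque jumped to 1.36 N m, so the handle has reached the hard stop. Releasing and lifting clear.

Call:
servo_tool(increments=[{"offset": [0,0,0],"dr": [0,0,-0.4],"gripper": -1},{"offset": [0,0,0],"dr": [0,0,0],"gripper": 0.2},{"offset": [0,0,0],"dr": [0,0,0],"gripper": 0.2},{"offset": [0,0,0],"dr": [0,0,0],"gripper": 0.2},{"offset": [0,0,0],"dr": [0,0,0],"gripper": 0.2}])

```text
t: 24.6
ee_pos: [0.5438, -0.1511, 0.1055]
ee_rot: [[0.95, 0.312, 0.001], [0.312, -0.95, 0.0], [0.001, 0.0, -1.0]]
force: [0.2, 0.4, 0.4]
finger_gap: 0.0509
```

Call:
servo_tool(increments=[{"offset": [0,0,-0.5],"dr": [0,0,0],"gripper": 0.2},{"offset": [0,0,-1],"dr": [0,0,0],"gripper": 0.2},{"offset": [0,0,-1],"dr": [0,0,0],"gripper": 0.2},{"offset": [0,0,-1],"dr": [0,0,0],"gripper": 0.2},{"offset": [0,0,-1],"dr": [0,0,0],"gripper": 0.2}])

```text
t: 25.1
ee_pos: [0.5435, -0.1512, 0.1969]
ee_rot: [[0.95, 0.312, 0.001], [0.312, -0.95, -0.0], [0.001, 0.0, -1.0]]
force: [0.4, 0.4, -0.6]
finger_gap: 0.0513
```

Call:
servo_tool(increments=[{"offset": [-0.5,0,-1],"dr": [0,0,0],"gripper": 0.2},{"offset": [-1,0,-1],"dr": [0,0,0],"gripper": 0.2},{"offset": [-1,0,-0.5],"dr": [0,0,0],"gripper": 0.2},{"offset": [-1,0,0],"dr": [0,0,0],"gripper": 0.2},{"offset": [-1,0,0],"dr": [0,0,0],"gripper": 0.2}])

```text
t: 25.6
ee_pos: [0.4577, -0.1797, 0.2467]
ee_rot: [[0.95, 0.312, 0.002], [0.312, -0.95, -0.001], [0.002, 0.001, -1.0]]
force: [0.2, 0.3, -0.1]
finger_gap: 0.0512
```

Run:
```python
from h import *
from workcell import robot
import cv2
s=robot.get_state();print(s['t'],np.round(s['ee_pos'],4),s['finger_gap'],np.round(s['force'],1))
for n in ['side','top','wrist']:
    f=robot.grab_frame(n)
    cv2.imwrite(f'pics/{n}_end.png',f['pixels'][:,:,::-1])
    if n=='side': cv2.imwrite('pics/s_endz.png',cv2.resize(f['pixels'][90:340,200:450,::-1],None,fx=2.4,fy=2.4))
    A=f.get('attitude')
    if A is not None:
      for th in ["bar_mid","section_mid","plate_mid","collar_mid","spanner","tin","spare_collar","offcut","brush","hammer"]:
        print(n,th,[(round(d["p"],2),np.round(np.array(A)@np.array(d["point"])+f["xyz"],3).tolist()) for d in robot.find_in(n,th)[:1]])
```

```text
25.6 [ 0.4577 -0.1797  0.2467] 0.05117174547890128 [ 0.2  0.3 -0.1]
side bar_mid [(0.6, [0.547, -0.234, 0.038])]
side section_mid [(0.58, [0.492, 0.289, 0.028])]
side plate_mid [(0.61, [0.511, 0.272, 0.053])]
side collar_mid [(0.95, [0.437, 0.354, 0.041])]
side spanner [(0.84, [0.381, -0.106, 0.003])]
side tin [(0.82, [0.731, -0.265, 0.073])]
side spare_collar [(0.92, [0.37, 0.084, 0.035])]
side offcut [(0.94, [0.378, 0.253, 0.01])]
side brush [(0.58, [0.721, 0.044, 0.015])]
side hammer [(0.93, [0.73, 0.369, 0.025])]
top bar_mid [(0.9, [0.561, -0.221, 0.033])]
top section_mid [(0.78, [0.486, 0.24, 0.04])]
top plate_mid [(0.76, [0.525, 0.24, 0.053])]
top collar_mid [(0.9, [0.438, 0.356, 0.044])]
top spanner [(0.68, [0.386, -0.105, 0.009])]
top tin [(0.82, [0.733, -0.275, 0.103])]
top spare_collar [(0.58, [0.373, 0.077, 0.051])]
top offcut [(0.64, [0.382, 0.248, 0.007])]
top brush [(0.74, [0.729, 0.037, 0.012])]
top hammer [(0.64, [0.735, 0.35, 0.026])]
```

View pics/s_endz.png

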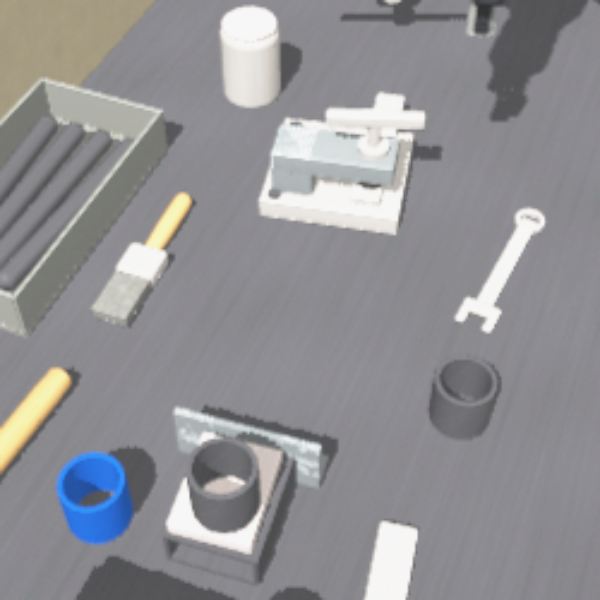

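View pics/top_end.png

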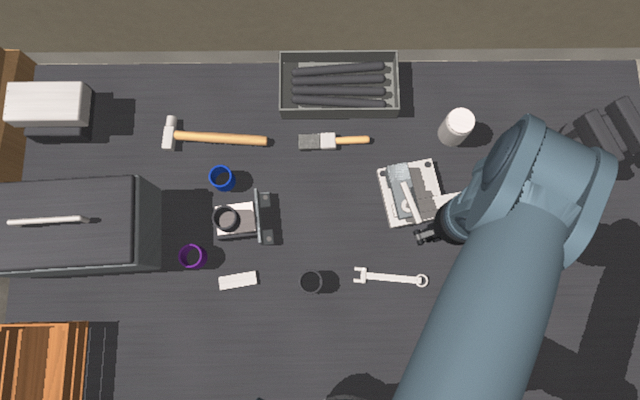

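View pics/wrist_end.png

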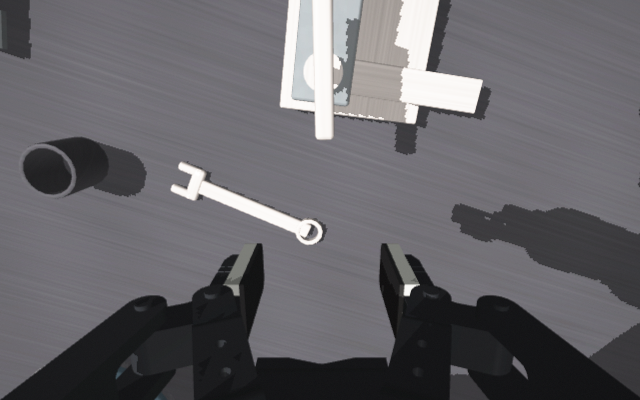

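Call:
servo_tool(increments=[{"offset": [0,0,0],"dr": [0,0,0],"gripper": 0.2},{"offset": [0,0,0],"dr": [0,0,0],"gripper": 0.2}])

```text
t: 26.95
ee_pos: [0.4579, -0.1794, 0.2453]
ee_rot: [[0.95, 0.312, 0.0], [0.312, -0.95, 0.0], [0.0, -0.0, -1.0]]
force: [-0.5, -0.2, 0.3]
finger_gap: 0.0514
```

```bash
python3 -c "
from workcell import robot
print(robot.hand_in())"
```

```text
the job is handed in; nothing more can be done
None
```

The bar is out from under the pile and clamped on the bed, and the job was handed in at about 27 s of the 72 s allowed. Handing in gives no verdict, so this rests on my own checks.

**What I did**
- **Grip:** my first grip closed at 28 mm and rode on the bar's top edge. I reopened, went 6 mm lower and gripped again.
- **Pull:** I drew the bar out through the slot, re-gripped it nearer its centre, and slid it level under the foot from the clamp's open -x side before letting go.
- **Clamp:** I turned the T-handle about 150° clockwise. Torque rose from 0.29 to 0.39 N m, then jumped to 1.36 N m at the hard stop. I then let go of the handle and lifted clear.

**Last checks**
- **Pile:** it stands upright behind the stop. The collar was about 13 mm off the plate's centre after the pull (limit 25 mm).
- **Bar:** it lies along the clamp with its outer end about 4 mm from where I planned. I measured this before clamping; the last pictures show it in the same place.
- **Other things on the bench:** all are within a few millimetres of where they started.

**Not confirmed**
- I did not measure the foot's force on the bar; I inferred it from the handle angle and torque.
- In the last look the network's best `collar_mid` hit was the purple look-alike, so I judged the pile's collar from the pictures.

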